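# Hold a sawn bone model together for plating

## Robot

A 6-joint arm with a two-finger parallel gripper is mounted at the origin on a cart in front of the work surface, level with it; the furniture and walls round the work are solid. World frame = base frame: x ahead of the robot, y to its left, z up, the work surface at z = 0. Lengths are in mm, angles in rad, forces in N, time in s.
With the tool pointing down it reaches from about 300 to 775 mm from the base axis. Payload 14.6 kg.
Tool frame: the origin (TCP) lies between the finger pads; the fingertips stand 19 mm ahead of it and the grasp point (between the pads) is the TCP; x points along the fingers, y is the direction in which the jaws open and shut, and the axes are right-handed (so a half turn about x gives the same grasp; the last joint's range is limited). The gripper opens to 94 mm and grips with 3 to 60 N. Pads are 16 mm wide; open, the fingers measure 119 mm over their backs; the gripper's body (75 mm by 177 mm) begins 78 mm behind the grasp point.
Start: joints at [1.071, 0.3, 1.521, -0, 1.321, -0.067], TCP at [230.674, 499.278, 190.246] pointing down, gripper open.
Joint ranges: [-3.03, 3.03], [-0.79, 2.21], [0.23, 2.52], [-1.04, 4.18], [0, 3.07], [-2.55, 2.55]. Speed limits (rad/s): [2.22, 2.22, 2.57, 3.14, 3.14, 3.14].

## Interface

Orientations are given as [roll, pitch, yaw] about the fixed x, y, z axes, in that order (R = Rz(yaw) Ry(pitch) Rx(roll)).
In Python, from cell import manip gives the robot as it stands.
- The arm moves only by the tool jog_arm, never from a script. Its argument "series" is one flat list of numbers, 7 for each row, row after row: the turn, a rotation vector about the world's x, y, z in rad, then the shift along the world's x, y, z in m, then the opening, from -1 (shut) to 1 (fully open). A call has 1 to 20 rows; each row is the pose to reach, as a shift and turn from the pose commanded when the call began; what a row does not reach only later rows make up. A row lasts 1/8 s, in which the tool goes at most 62.5 mm and 10.7 degrees, less where a joint would pass 70% of its speed; a pose out of reach is approached as far as the arm can. A call with a gripper value outside its range is refused whole. The fingers move at their own pace and stop on an object; "squeeze" is the grip in N (left out, the last holds). Time passes only in rows, so rows that repeat a pose let the fingers close. It gives the time, the measured TCP pose, the force and the opening at its end, in the units of the state.
- manip.read_state(): the state, without advancing time (a new reading comes with each control period).
- manip.camera(name): name is "scene" or "top" or "wrist"; returns a dict with "color" (480x640x3 uint8, blue, green, red), "range_z" (480x640 float32, mm along the optical axis (not along the pixel's ray), 0 where there is no reading), "fx", "fy", "cx", "cy" (pixels), "pose" (4x4, takes a point from camera to world coordinates); the wrist camera has in their place "mount" (4x4, takes a point from camera to tool coordinates, whose origin is the TCP and whose axes are the tool frame's). Camera axes: x right, y down, z forward; pixel columns grow to the right and rows downward; lengths in mm; the calibration is good to about 2 mm. A picture is of the moment at which its call begins: read the wrist's pose just before it.
- manip.sign_off(): hands the job in, once; it reports no verdict.
The state is a dict: "clock": time; "joints": joint angles; "qd": joint speeds; "effort": joint torques, N m; "eef_pos": TCP position; "eef_rot": TCP orientation; "wrist_force": force on the tool from outside, world axes, zero at the start; "moment": the same for the moment, N m; "finger_gap": finger opening in mm.
Only numpy, scipy, OpenCV 4.12 (cv2) and the standard library are available. Lean on these libraries where they do the work, as an engineer would, in place of code of your own. Each camera call takes 0.05 s, during which the arm holds its last target.

## Task

Wind the crank of the small bench vise clockwise until it stops, so that the half of the bone model lying in it is clamped tight. Then pick up the other half by its resin block, slip its hollow shaft onto the steel pin and press the two cut ends squarely together, blocks the same way up, with a steady push of about 10 newtons along the shaft. Finish while holding it like that in the gripper: a colleague will screw the bone plate across the joint, so do not put it down or let go, and leave the other things on the bench alone.

Things in the scene. Friction and masses are not known exactly. Their poses are not given: they have to be found in the camera images.
- vise: grey bench vise on a round vacuum foot (112 mm across), fixed to the worktop; origin under the middle of the jaw opening, at worktop height. Its -x axis points at the crank side (roughly to the robot), its y axis runs along the jaws. The bed on which the work lies is 70 mm above the worktop, the jaws are 66 mm long (y) and reach 105 mm up. The rear jaw is fixed, its rubber face lies at vise x = +20 mm; the front jaw, with the crank, slides to +x as the crank is wound.
- pad: black rubber face of the moving front jaw, 60 mm (y) by 33 mm high, that meets the resin block; origin as the vise's, carried along by the jaw.
- crank (a joint): crank angle in rad, growing clockwise as seen looking along vise +x; closes the jaw by 5 mm a turn, crank and screw travel along. At 0 the arm points straight up. Starts between -2.5 and 2.5; the rubber jaw face meets the block at about 6.3, squeezes it (to some 50 N), and the crank stops firmly at 10.7 (tight). Light friction (about 2 N at the handle); stays where it is left.
- crank_grip (a point): middle of the crank's black spinning handle, a horizontal round grip 50 mm long and 15 mm thick that lies along the vise's x axis and turns freely on its spindle, 30 mm off the screw axis. The handle goes round in an upright circle, its middle between 50 and 110 mm above the worktop.
- crank_axis (a point): the point on the screw axis level with the middle of the handle (80 mm above the worktop): the centre of the handle's circle. Moves to vise +x by 5 mm a turn as the crank is wound.
- fixed_center (a point): centre of the resin block of the half that lies loose in the vise at the start: a pale grey block 40 mm (x) by 50 mm (y) by 40 mm (z), resting on the vise bed. A bone-coloured shaft 22 mm thick sticks 30 mm out of the middle of its +y face, to the left as the robot sees it; axes as the block's sides. 0.14 kg.
- fixed_cut (a point): centre of the flat sawn end of that shaft (55 mm from the block's centre along its y axis), whose y axis points straight out of the cut. A steel alignment pin 6 mm thick with a round tip stands 16 mm out of it on the shaft's axis.
- loose_center (a point): centre of the resin block of the other, loose half, lying on the worktop: a pale grey block 40 mm (x) by 36 mm (y) by 40 mm (z), its centre 20 mm above its underside. A bone-coloured hollow shaft 22 mm thick sticks 40 mm out of the middle of its -y face. To be grasped from above across its 40 mm (x) sides. 0.08 to 0.15 kg.
- loose_cut (a point): centre of the sawn end of the loose half's shaft (58 mm from its block's centre along its -y axis), with the open canal, 11 mm wide and 36 mm deep, that goes over the pin. Joined, this point meets fixed_cut and both halves have the same axes. Once the cut faces meet, the push rises by some 5 to 20 N per mm of further travel, and may ease by a newton or two as the grip settles.
- bone_plate: flat steel bone plate with six holes, 78 x 11 x 4 mm, lying at the front right; leave alone
- screwdriver: screwdriver with a black handle, 150 mm, lying at the front right; leave alone
- coverslip_pack: small white carton, 62 x 88 x 22 mm, right; leave alone
- lab_timer: white digital timer, 60 x 64 x 18 mm, left rear; leave alone
- lens_pad: small pad in a blue card cover, 35 x 57 x 12 mm, left rear; leave alone
- tweezers: steel tweezers, 130 mm, lying behind the vise; leave alone
- forceps: steel locking forceps, 151 mm, lying left rear; leave alone
Not all that is in view belongs to the job. What is shaped like the part that bears loose_center but green is not meant.

How it is judged (in metres and radians):
On the way, in this order (a step that is already met when the one before it is completed fails the run):
1. the crank is wound to its stop and the jaws clamp the block of the first half (value of joint crank above 10 rad and contact force between pad and fixed_half above 25 N), for 0.2 s.
2. the loose half, clear of the worktop, is threaded on the pin by at least 5 mm (height (world z) of loose_center above 0.07 m and y of loose_cut in the frame of fixed_cut between -0.004 and 0.011 m and distance between loose_cut and fixed_cut below 0.013 m), for 0.1 s.
At the end, for the whole second after the job is handed in: Crank at its stop (over 10.0 rad); first half clamped (over 25 N), down on the vise bed; second half held at rest in the air by the gripper alone, cut ends within 3.5 mm, shafts in line within 0.09 rad, blocks level within 0.12 rad, pressed together with 5 to 20 N (all of step 1 and contact force between loose_half and fixed_half between 5 and 20 N and contact force between the fingers and loose_half above 5 N and contact force between loose_half and vise below 0.3 N and height (world z) of loose_center above 0.07 m and distance between loose_cut and fixed_cut below 0.0035 m and angle between the y axis of loose_cut and the y axis of fixed_cut, either way round below 0.09 rad and angle between the z axis of loose_cut and the z axis of fixed_cut, either way round below 0.12 rad and z of fixed_center in the frame of vise below 0.094 m and linear speed of loose_half below 0.01 m/s); the arm keeps its last pose, push and grip.
It fails at once if the cut ends are rammed together with more than 45 N (contact force between loose_half and fixed_half above 45 N).
It fails at once if something else on the bench is shifted by more than 25 mm (distance of any of bone_plate, screwdriver, coverslip_pack, lab_timer, lens_pad, tweezers, forceps from where it was at the start of the episode above 0.025 m).
It also fails if it takes over 64 s, if anything falls off the work surface, if the arm or the gripper's body presses on something with over 40 N, if the wrist force passes 120 N, or if a joint passes its speed limit or range.

## Working session

There is one attempt and no reset: what is moved stays moved. The work goes in short steps, Python scripts to look and compute and a tool call to move; the robot and the scene stay as the last step left them, time stands still between calls to the robot, and variables do not carry over. Pictures are saved under pics/ and viewed, and the job is handed in when it is done.

Besides the shell and the picture viewer there is one more tool, called after "Request:" as name(argument=value, ...) on one line, values as JSON. jog_arm: Moves the arm, as the interface text tells. Its arguments: {"type":"object","properties":{"series":{"type":"array","items":{"type":"number"}},"squeeze":{"type":"number"}},"required":["series"]}

```bash
ls; mkdir -p pics; python3 - <<'E'
from cell import manip
import cv2,numpy as np
print(manip.read_state())
for n in ("scene","top","wrist"):
    c=manip.camera(n); cv2.imwrite(f"pics/{n}0.png",c["color"]); np.savez(f"pics/{n}0.npz",**c)
    print(n,c["fx"],c["cx"],c["cy"],np.round(c.get("pose",c.get("mount")),3).tolist())
E
```

```text
pics
{'clock': 0.0, 'joints': array([ 1.07141189e+00,  3.00439068e-01,  1.52160164e+00,  2.37886729e-07,
        1.32072363e+00, -6.65777520e-02]), 'qd': array([ 3.27473672e-05,  1.00310162e-03,  1.94912999e-04, -4.18303098e-05,
       -1.46405523e-03,  1.01244597e-03]), 'effort': array([-3.03390516e-03, -5.31799901e+01, -3.52734876e+01,  7.07216584e-02,
        2.44917726e-02, -1.08624711e-04]), 'eef_pos': array([230.53088225, 499.02966749, 189.69522307]), 'eef_rot': array([-1.63757073,  1.56962464, -2.07037748]), 'wrist_force': array([0.79395117, 0.13555676, 0.03665713]), 'moment': array([ 0.01268541,  0.03873074, -0.0352147 ]), 'finger_gap': 94.11343565239687}
scene 557.1696213496389 315.0439454176069 237.0773970828997 [[-0.468, -0.592, 0.656, -352.01], [-0.884, 0.324, -0.338, 517.77], [-0.012, -0.738, -0.675, 1019.082], [0.0, 0.0, 0.0, 1.0]]
top 531.9234684032183 313.4909855208203 239.25731295236255 [[-0.029, -0.982, 0.187, 348.282], [-0.999, 0.033, 0.019, 25.69], [-0.025, -0.187, -0.982, 1290.05], [0.0, 0.0, 0.0, 1.0]]
wrist 410.24458883380794 326.9284915424677 237.60075099139723 [[0.0, -0.289, 0.957, -193.872], [1.0, -0.001, -0.001, -0.306], [0.001, 0.957, 0.289, -85.215], [0.0, 0.0, 0.0, 1.0]]
```

View pics/scene0.png

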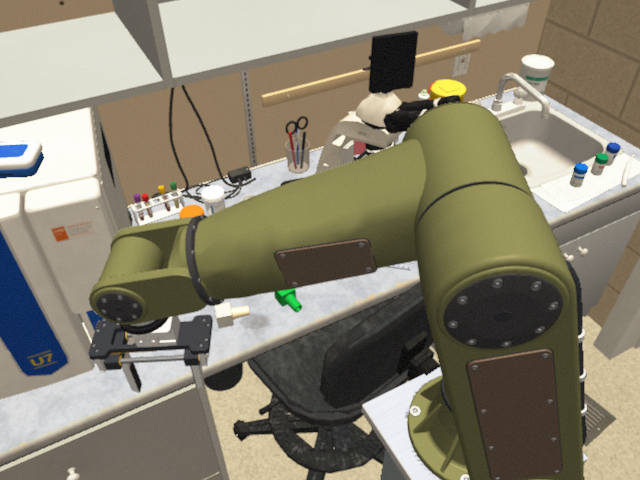

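View pics/top0.png

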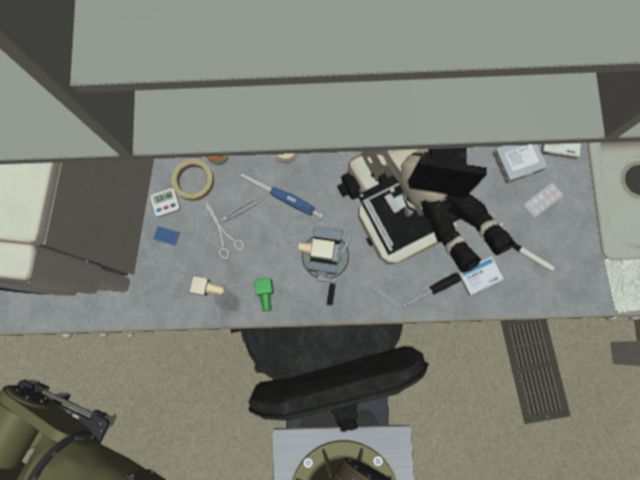

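View pics/wrist0.png

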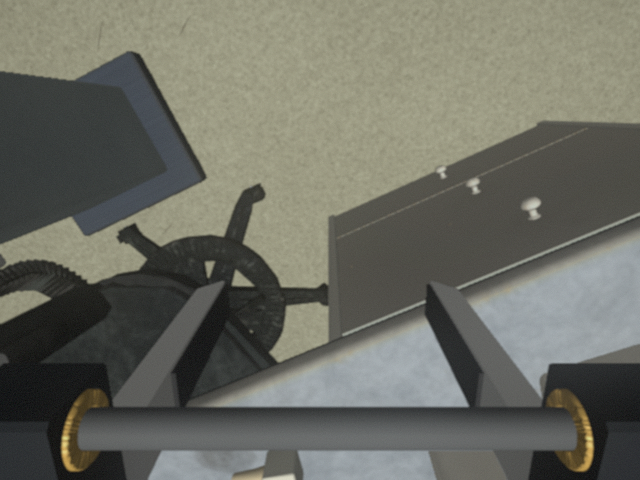

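The top view shows the vise at about (325,252) and its black crank handle at (331,294). There are two candidates for the loose half: the pale one at (205,286) and the green one at (263,293). The pale grey one fits, and the green one is excluded. I'll check it in an enlarged crop.

```bash
cat > h.py <<'E'
import numpy as np,cv2
def world(c,u,v,d=None,z=None):
    P=np.array(c["pose"]); r=np.array([(u-c["cx"])/c["fx"],(v-c["cy"])/c["fy"],1.])
    if d is not None: p=r*d
    else:
        w=P[:3,:3]@r; p=r*((z-P[2,3])/w[2])
    return P[:3,:3]@p+P[:3,3]
E
python3 - <<'E'
import numpy as np,cv2
from h import *
c=np.load("pics/top0.npz")
im=c["color"]
cv2.imwrite("pics/crop0.png",cv2.resize(im[215:325,180:370],None,fx=4.2,fy=4.2,interpolation=cv2.INTER_CUBIC))
D=c["range_z"]
# world-height map
v,u=np.mgrid[0:480,0:640]
P=c["pose"];X=np.stack([(u-c["cx"])/c["fx"]*D,(v-c["cy"])/c["fy"]*D,D],-1)@P[:3,:3].T+P[:3,3]
np.save("pics/X.npy",X)
for nm,(a,b) in dict(table=(230,260),loose=(198,286),shaft=(217,290),handle=(331,294),fixblk=(324,251),fshaft=(305,247),rear=(326,235),front=(323,268)).items(): print(nm,np.round(X[b,a],1))
z=X[...,2]; 
m=((z[215:325,180:370]+10)*1.5).clip(0,255).astype(np.uint8)
cv2.imwrite("pics/z0.png",cv2.applyColorMap(cv2.resize(m,None,fx=4.2,fy=4.2,interpolation=0),cv2.COLORMAP_JET))
E
```

```text
table [ 5.493e+02  2.578e+02 -1.000e-01]
loose [483.3 326.5  40.4]
shaft [473.4 283.2  31.2]
handle [449.9  13.4  96.5]
fixblk [546.   25.9 107.9]
fshaft [557.1  68.5 105.3]
rear [581.8  20.2 111.7]
front [508.1  29.4 103.8]
```

View pics/crop0.png

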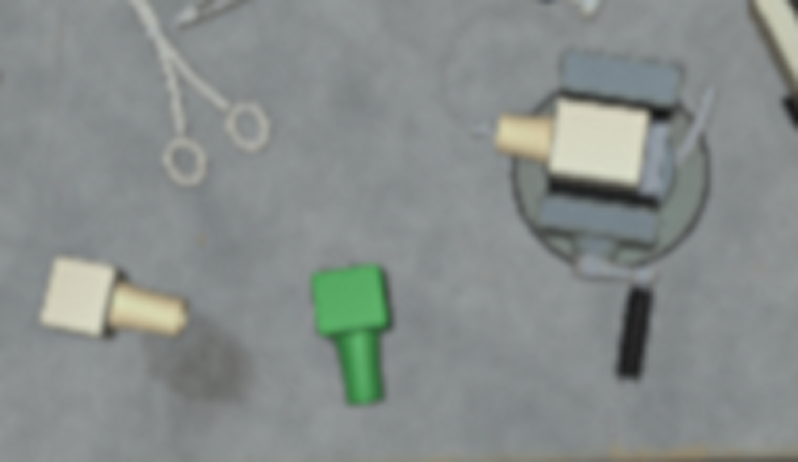

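View pics/z0.png

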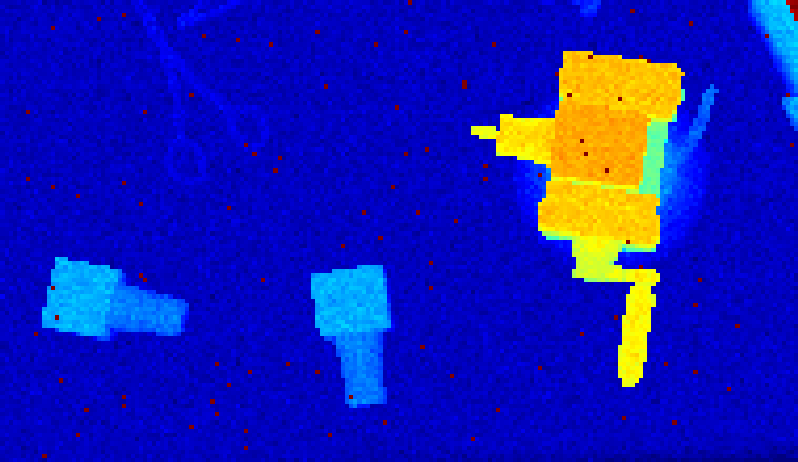

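The pale loose half at crop (80,297) has its shaft pointing right. The crank handle at crop (635,333) points right of the screw axis. Next I'll fit these.

```bash
python3 - <<'E'
import numpy as np,cv2
X=np.load("pics/X.npy")
def reg(cx0,cy0,cx1,cy1,z0,z1):
    # crop coords/4.2
    a=X[int(215+cy0/4.2):int(215+cy1/4.2)+1,int(180+cx0/4.2):int(180+cx1/4.2)+1].reshape(-1,3)
    return a[(a[:,2]>z0)&(a[:,2]<z1)]
def rect(n,p):
    r=cv2.minAreaRect(p[:,:2].astype(np.float32)); d=p[:,:2]-p[:,:2].mean(0); U,S,V=np.linalg.svd(d,full_matrices=False)
    print(n,len(p),"rect",np.round(r[0],1),np.round(r[1],1),round(r[2],2),"mean",np.round(p.mean(0),1),"zmed",np.median(p[:,2]),"pca",np.round(np.arctan2(V[0,1],V[0,0]),3))
rect("loose blk",reg(40,250,122,340,36.5,45))
rect("loose shaft",reg(124,280,190,340,22,36))
rect("loose all",reg(30,245,195,345,20,45))
rect("rear",reg(555,45,690,103,96,112.5))
rect("fixblk",reg(545,105,650,188,105.5,116))
rect("front",reg(535,192,665,255,96,112))
rect("handle",reg(615,290,650,390,80,112))
rect("fshaft",reg(498,110,545,165,90,112))
rect("pin",reg(470,120,495,140,75,112))
E
```

```text
loose blk 229 rect [485.  323.9] [41.6 39.8] 78.03 mean [485.  325.3  40.4] zmed 40.14395713707199 pca 2.848
loose shaft 136 rect [477.3 288.4] [38.2 25.3] 76.91 mean [476.6 287.2  29.9] zmed 30.361181969327617 pca -1.899
loose all 432 rect [481.3 307.4] [77.1 39.7] 77.66 mean [481.7 311.3  35.7] zmed 37.5808291627219 pca -1.794
rear 322 rect [587.1  16.7] [65.9 29.2] 87.74 mean [585.9  18.9 106.2] zmed 106.2233657603714 pca -1.682
fixblk 395 rect [549.8  31.4] [56.5 43.8] 88.3 mean [550.8  30.2 110.6] zmed 110.54628461498032 pca -1.575
front 323 rect [511.1  31.6] [63.2 31.2] 88.15 mean [513.4  30.  104.2] zmed 104.58474298295027 pca -1.702
handle 140 rect [448.   14.6] [14.3 50.5] 79.84 mean [448.4  14.5  96.5] zmed 96.45845718468706 pca 2.97
fshaft 117 rect [557.9  71.5] [27.4 22.6] 79.26 mean [557.3  71.3  99.9] zmed 100.42427199302529 pca -2.046
pin 16 rect [562.3  92.9] [11.8  5.6] 87.99 mean [562.6  92.3  93.3] zmed 93.34604350679444 pca -1.757
```

```bash
python3 - <<'E'
from cell import manip
import numpy as np
from scipy.spatial.transform import Rotation as R
s=manip.read_state(); M=R.from_euler('xyz',s['eef_rot']).as_matrix(); print(np.round(M,3)); 
for yaw in (-0.16,-0.213):
    for ang in (0,np.pi):
        y=np.array([np.sin(-yaw),np.cos(yaw),0])*np.cos(ang)
        a=np.arctan2(y[1],y[0])-np.arctan2(M[1,1],M[0,1]); print(yaw,(a+np.pi)%(2*np.pi)-np.pi)
E
```

```text
[[-0.     0.419  0.908]
 [-0.001  0.908 -0.419]
 [-1.    -0.001 -0.   ]]
-0.16 0.2728176284444528
-0.16 -2.8687750251453403
-0.213 0.21981762844445285
-0.213 -2.9217750251453403
```

Request:
jog_arm(series=[0,0,0.03,0.02,-0.045,0.01,1,0,0,0.06,0.045,-0.1,0.01,1,0,0,0.1,0.07,-0.155,0.01,1,0,0,0.14,0.095,-0.21,0.01,1,0,0,0.18,0.12,-0.265,0.01,1,0,0,0.22,0.145,-0.32,0.01,1,0,0,0.25,0.17,-0.375,0.01,1,0,0,0.27,0.195,-0.43,0.01,1,0,0,0.273,0.21,-0.465,0.01,1,0,0,0.273,0.2185,-0.484,0.01,1,0,0,0.273,0.2185,-0.484,0.01,1,0,0,0.273,0.2185,-0.484,0.01,1], squeeze=25)

```text
clock: 1.65
eef_pos: [448.9, 15.9, 200.1]
eef_rot: [2.9, 1.57, 2.74]
wrist_force: [0.5, 0.6, -0.6]
finger_gap: 94.0
```

```bash
cat >> h.py <<'E'
from scipy.spatial.transform import Rotation as R
def wshot(manip,name):
    s=manip.read_state(); c=manip.camera("wrist"); 
    T=np.eye(4);T[:3,:3]=R.from_euler('xyz',s['eef_rot']).as_matrix();T[:3,3]=s['eef_pos']
    c["pose"]=T@c["mount"]; cv2.imwrite(f"pics/{name}.png",c["color"])
    D=c["range_z"]; v,u=np.mgrid[0:480,0:640]; P=c["pose"]
    X=np.stack([(u-c["cx"])/c["fx"]*D,(v-c["cy"])/c["fy"]*D,D],-1)@P[:3,:3].T+P[:3,3]
    X[D<=0]=np.nan
    np.savez(f"pics/{name}.npz",X=X,**c); return s,c,X
E
python3 - <<'E'
from cell import manip
from h import *
s,c,X=wshot(manip,"w1"); print(s['clock'],s['eef_pos'],s['eef_rot'],s['joints'],s['wrist_force'])
E
```

```text
1.65 [448.85294956  15.88793604 200.14024913] [2.89971538 1.57044105 2.74020981] [-4.62775053e-02  6.43218822e-02  1.77592024e+00  1.28136298e-04
  1.30168364e+00 -1.45760234e+00] [ 0.45130618  0.57898466 -0.62291165]
```

View pics/w1.png

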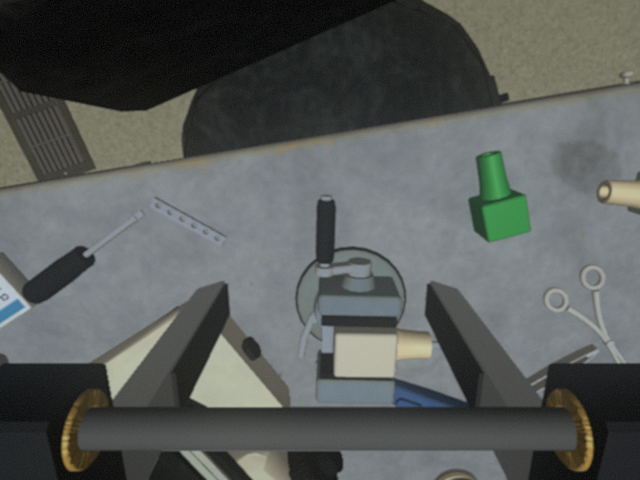

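```bash
python3 - <<'E'
import numpy as np,cv2
d=np.load("pics/w1.npz");X=d["X"]; im=d["color"]
cv2.imwrite("pics/w1c.png",cv2.resize(im[180:410,280:450],None,fx=3.5,fy=2.6*1,interpolation=cv2.INTER_CUBIC) if 0 else cv2.resize(im[185:410,280:500],None,fx=2.6,fy=2.6,interpolation=cv2.INTER_CUBIC))
def reg(u0,v0,u1,v1,z0,z1):
    a=X[v0:v1,u0:u1].reshape(-1,3); return a[(a[:,2]>z0)&(a[:,2]<z1)]
def rect(n,p):
    r=cv2.minAreaRect(p[:,:2].astype(np.float32)); V=np.linalg.svd(p[:,:2]-p[:,:2].mean(0),full_matrices=False)[2]
    print(n,len(p),"rect",np.round(r[0],1),np.round(r[1],1),round(r[2],2),"mean",np.round(p.mean(0),1),"zmed",np.round(np.median(p[:,2]),1),"pca",np.round(np.arctan2(V[0,1],V[0,0]),3))
rect("handle",reg(312,193,342,265,70,110))
rect("front",reg(310,275,405,320,98,110))
rect("rear",reg(310,372,405,405,98,110))
rect("blk",reg(330,325,400,378,107,115))
rect("sh",reg(400,325,432,365,85,107))
rect("pin",reg(434,335,442,355,60,107))
E
```

```text
handle 1284 rect [450.6  16.5] [21.  56.9] 80.27 mean [448.5  14.1  94.5] zmed 95.2 pca -0.159
front 2103 rect [511.6  30.9] [66.  20.9] 80.05 mean [510.8  30.3 102.6] zmed 102.9 pca 1.394
rear 2395 rect [581.5  17.5] [66.3 35.1] 80.92 mean [582.1  17.4 105.2] zmed 105.0 pca 1.412
blk 2720 rect [551.   29.4] [49.8 40.9] 79.65 mean [550.   29.4 109.2] zmed 109.2 pca 1.387
sh 865 rect [558.7  71.8] [28.3 24. ] 77.97 mean [554.4  71.3  97.4] zmed 98.8 pca 1.323
pin 33 rect [561.3  89.9] [4.3 5.3] 87.76 mean [561.4  89.7  91.4] zmed 91.7 pca 0.517
```

View pics/w1c.png

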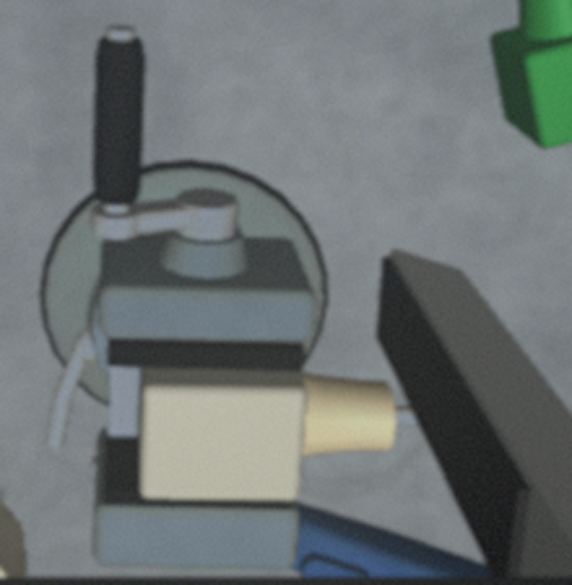

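```bash
python3 - <<'E'
import numpy as np
X=np.load("pics/w1.npz")["X"]
for v in (262,266,270,274): print(v,[np.round(X[v,u],0).tolist() for u in (318,324,330,350,355,360,365,370)])
# handle frame
a=-0.167; ex=np.array([np.cos(a),np.sin(a)]);ey=np.array([-np.sin(a),np.cos(a)])
o=np.array([448.3,14.4])
p=X[193:265,312:342].reshape(-1,3);p=p[(p[:,2]>80)&(p[:,2]<110)]
q=(p[:,:2]-o)
for lo in range(-30,30,6):
    m=(q@ex>lo)&(q@ex<lo+6); print(lo,m.sum(), np.round(np.percentile(q[m]@ey,[5,50,95]),1),np.round(np.percentile(p[m,2],[50,95]),1) if m.any() else 0)
p=X[255:290,340:385].reshape(-1,3);p=p[(p[:,2]>70)&(p[:,2]<110)];q=p[:,:2]-o
for lo in range(18,50,4):
    m=(q@ex>lo)&(q@ex<lo+4); print(lo,m.sum(), np.round(np.percentile(q[m]@ey,[3,50,97]),1),np.round(np.percentile(p[m,2],[50,97]),1) if m.any() else 0)
E
```

```text
262 [[473.0, 5.0, 93.0], [472.0, 9.0, 96.0], [474.0, 14.0, 94.0], [480.0, 29.0, 85.0], [481.0, 33.0, 83.0], [482.0, 37.0, 83.0], [483.0, 41.0, 83.0], [484.0, 45.0, 81.0]]
266 [[476.0, 4.0, 92.0], [476.0, 9.0, 95.0], [478.0, 13.0, 91.0], [482.0, 29.0, 88.0], [482.0, 33.0, 89.0], [483.0, 37.0, 90.0], [484.0, 41.0, 89.0], [487.0, 45.0, 83.0]]
270 [[478.0, 4.0, 97.0], [479.0, 8.0, 97.0], [480.0, 13.0, 94.0], [485.0, 28.0, 88.0], [486.0, 32.0, 87.0], [486.0, 36.0, 89.0], [487.0, 40.0, 88.0], [491.0, 44.0, 81.0]]
274 [[482.0, 3.0, 95.0], [482.0, 8.0, 97.0], [483.0, 13.0, 97.0], [490.0, 28.0, 86.0], [489.0, 32.0, 89.0], [489.0, 36.0, 90.0], [491.0, 40.0, 87.0], [494.0, 44.0, 81.0]]
-30 48 [-3.4 -0.   3.4] [92.5 93.6]
-24 154 [-5.9 -0.3  5.6] [94.5 96.7]
-18 152 [-6.7 -0.3  6. ] [95.3 97.2]
-12 145 [-6.9 -0.3  6.4] [95.5 97.5]
-6 148 [-6.3 -0.2  5.9] [95.5 97.3]
0 141 [-7.1 -0.2  5.9] [95.6 97.2]
6 140 [-7.1 -0.9  6. ] [95.7 97. ]
12 144 [-7.8 -0.9  5.9] [95.4 97.2]
18 130 [-7.1 -0.9  5.3] [95.5 97. ]
24 73 [-6.   2.2 11.5] [92.  96.1]Traceback (most recent call last):
  File "<stdin>", line 13, in <module>
    return _quantile_unchecked(
        a, q, axis, out, overwrite_input, method, keepdims, weights)
    return _ureduce(a,
                    func=_quantile_ureduce_func,
    ...<5 lines>...
                    overwrite_input=overwrite_input,
                    method=method)
    r = func(a, **kwargs)
    result = _quantile(arr,
                       quantiles=q,
    ...<2 lines>...
                       out=out,
                       weights=wgt)
    slices_having_nans = np.isnan(arr[-1, ...])
                                  ~~~^^^^^^^^^
IndexError: index -1 is out of bounds for axis 0 with size 0
```

Handle centre is (448.3, 14.2, 89.5), screw axis (453, 42.2, 80), crank about 1.24 rad and vise yaw about -0.165. The 28.4 mm offset fits the 30 mm arm. Now I'll descend and grip.

Request:
jog_arm(series=[0,0,0,0,-0.001,-0.03,1,0,0,0,0,-0.0015,-0.07,1,0,0,0,-0.0005,-0.0015,-0.1,1,0,0,0,-0.0005,-0.0015,-0.1105,1,0,0,0,-0.0005,-0.0015,-0.1105,0,0,0,0,-0.0005,-0.0015,-0.1105,-0.8,0,0,0,-0.0005,-0.0015,-0.1105,-1,0,0,0,-0.0005,-0.0015,-0.1105,-1,0,0,0,-0.0005,-0.0015,-0.1105,-1,0,0,0,-0.0005,-0.0015,-0.1105,-1], squeeze=25)

```text
clock: 2.95
eef_pos: [448.7, 13.8, 89.8]
eef_rot: [2.347, 1.571, 2.188]
wrist_force: [-0.2, -0.1, -0.4]
finger_gap: 37.3
```

```bash
python3 - <<'E'
from cell import manip
s=manip.read_state();print(s['clock'],s['eef_pos'],s['wrist_force'],s['finger_gap'])
import numpy as np
a=-.165;ex=np.array([np.cos(a),np.sin(a),0]);ey=np.array([-np.sin(a),np.cos(a),0]);ez=np.array([0,0,1])
t0=1.24;f=lambda t:-30*np.sin(t)*ey+30*np.cos(t)*ez+t*5/2/np.pi*ex
for i in range(0,44): 
    t=t0+i*.25;print(round(t,2),np.round((f(t)-f(t0))/1000,4).tolist())
E
```

```text
2.95 [448.66532511  13.76149425  89.76942132] [-0.1877778  -0.13383068 -0.35317299] 37.26764927805849
1.24 [0.0, 0.0, 0.0]
1.49 [-0.0001, -0.0015, -0.0073]
1.74 [0.0002, -0.0012, -0.0148]
1.99 [0.0007, 0.0009, -0.022]
2.24 [0.0016, 0.0046, -0.0284]
2.49 [0.0027, 0.0099, -0.0336]
2.74 [0.0039, 0.0162, -0.0374]
2.99 [0.0053, 0.0233, -0.0394]
3.24 [0.0067, 0.0306, -0.0396]
3.49 [0.0081, 0.0378, -0.0379]
3.74 [0.0094, 0.0443, -0.0345]
3.99 [0.0105, 0.0498, -0.0296]
4.24 [0.0114, 0.0539, -0.0234]
4.49 [0.012, 0.0564, -0.0164]
4.74 [0.0123, 0.0571, -0.0089]
4.99 [0.0123, 0.056, -0.0015]
5.24 [0.0121, 0.053, 0.0054]
5.49 [0.0115, 0.0485, 0.0113]
5.74 [0.0107, 0.0427, 0.0159]
5.99 [0.0098, 0.0359, 0.019]
6.24 [0.0088, 0.0286, 0.0202]
6.49 [0.0078, 0.0212, 0.0196]
6.74 [0.0068, 0.0142, 0.0172]
6.99 [0.006, 0.008, 0.0131]
7.24 [0.0053, 0.003, 0.0075]
7.49 [0.005, -0.0005, 0.0009]
7.74 [0.0049, -0.0023, -0.0063]
7.99 [0.0051, -0.0022, -0.0138]
8.24 [0.0056, -0.0003, -0.021]
8.49 [0.0064, 0.0032, -0.0276]
8.74 [0.0074, 0.0083, -0.033]
8.99 [0.0087, 0.0145, -0.037]
9.24 [0.01, 0.0215, -0.0392]
9.49 [0.0115, 0.0288, -0.0397]
9.74 [0.0129, 0.0361, -0.0383]
9.99 [0.0142, 0.0427, -0.0351]
10.24 [0.0153, 0.0484, -0.0303]
10.49 [0.0162, 0.0527, -0.0243]
10.74 [0.0169, 0.0554, -0.0173]
10.99 [0.0172, 0.0563, -0.0099]
11.24 [0.0173, 0.0554, -0.0025]
11.49 [0.017, 0.0527, 0.0045]
11.74 [0.0165, 0.0484, 0.0106]
11.99 [0.0158, 0.0427, 0.0154]
```

Request:
jog_arm(series=[0,0,0,0,0,0,-1,0,0,0,0,0,0,-1,0,0,0,0,0,0,-1], squeeze=25)

```text
clock: 3.32
eef_pos: [448.7, 13.8, 89.7]
eef_rot: [-3.005, 1.571, 3.118]
wrist_force: [0.0, 0.4, -0.3]
finger_gap: 7.7
```

```bash
python3 - <<'E'
from cell import manip
from h import *
s,c,X=wshot(manip,"w2"); print(s['clock'],s['eef_pos'],s['finger_gap'],s['wrist_force'])
cv2.imwrite("pics/w2c.png",cv2.resize(c["color"][150:420,180:480],None,fx=2.2,fy=2.2))
c=manip.camera("top");cv2.imwrite("pics/t2c.png",cv2.resize(c["color"][215:325,250:400],None,fx=4,fy=4))
E
```

```text
3.325 [448.65756287  13.77327243  89.71946131] 7.735628257680935 [ 0.00647427  0.44881013 -0.26317904]
```

View pics/w2c.png

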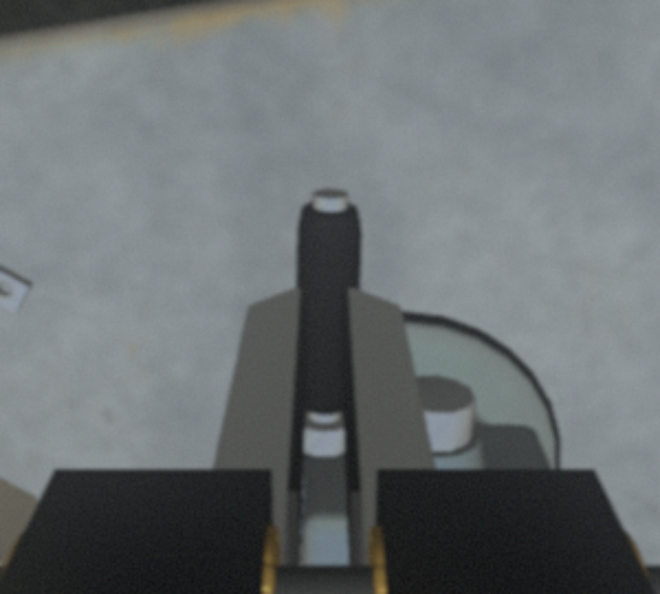

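View pics/t2c.png

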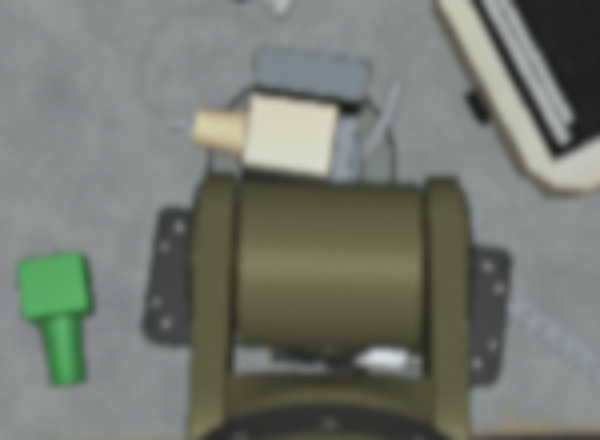

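The crop shows the handle centred between the fingers, so I'll wind.

Request:
jog_arm(series=[0,0,0,0,-0.001,-0.0036,-1,0,0,0,-0.0001,-0.0015,-0.0073,-1,0,0,0,0.0002,-0.0012,-0.0148,-1,0,0,0,0.0007,0.0009,-0.022,-1,0,0,0,0.0016,0.0046,-0.0284,-1,0,0,0,0.0027,0.0099,-0.0336,-1,0,0,0,0.0039,0.0162,-0.0374,-1,0,0,0,0.0053,0.0233,-0.0394,-1,0,0,0,0.0067,0.0306,-0.0396,-1], squeeze=25)

```text
clock: 4.55
eef_pos: [455.4, 45.0, 50.0]
eef_rot: [-2.962, 1.57, -3.122]
wrist_force: [0.7, 0.5, -0.5]
finger_gap: 0.6
```

```bash
python3 - <<'E'
from cell import manip
from h import *
s,c,X=wshot(manip,"w3"); print(s['clock'],s['eef_pos'],s['finger_gap'],s['wrist_force'])
cv2.imwrite("pics/w3c.png",cv2.resize(c["color"][150:420,180:480],None,fx=2.2,fy=2.2))
E
```

```text
4.55 [455.35287969  44.95486358  50.00800563] 0.5806289364674585 [ 0.69293933  0.52678563 -0.54764779]
```

View pics/w3c.png

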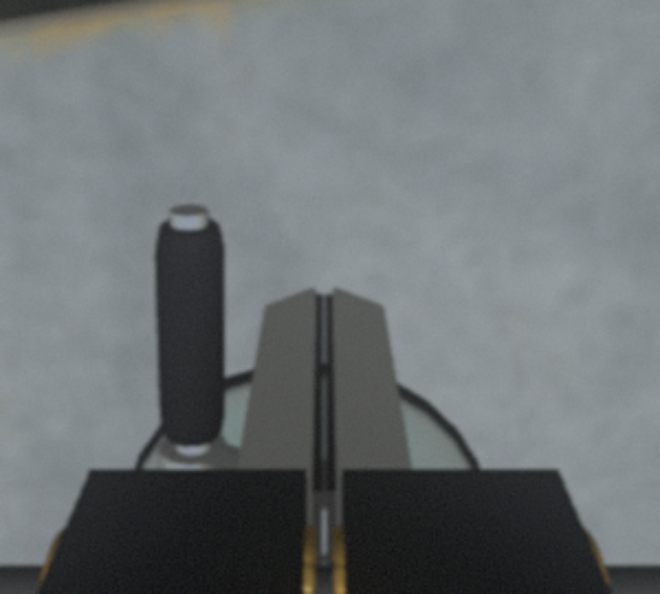

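```bash
python3 - <<'E'
import numpy as np,cv2
d=np.load("pics/w3.npz");X=d["X"]
def reg(u0,v0,u1,v1,z0,z1):
    a=X[v0:v1,u0:u1].reshape(-1,3); return a[(a[:,2]>z0)&(a[:,2]<z1)]
p=reg(250,245,285,350,20,140); print(len(p),np.round(p.mean(0),1),np.round(np.percentile(p,[3,50,97],axis=0),1))
# raw
for v in range(250,350,15): print(v,[np.round(X[v,u],0).tolist() for u in (255,265,275)])
print("finger tip",[np.round(X[v,u],0).tolist() for v,u in ((285,310),(285,340),(300,310),(300,345))])
d=np.load("pics/w2.npz");X=d["X"]
print("before",[np.round(X[v,u],0).tolist() for v,u in ((250,330),(260,330),(275,330),(290,330),(310,330),(330,330))])
print("finger",[np.round(X[v,u],0).tolist() for v,u in ((285,305),(285,355),(300,305),(300,360),(340,300))])
E
```

```text
3115 [447.4  17.3  70. ] [[425.    8.1  65.8]
 [446.8  17.5  70.6]
 [472.   25.4  72.5]]
250 [[426.0, 15.0, 62.0], [425.0, 21.0, 68.0], [428.0, 24.0, 61.0]]
265 [[431.0, 16.0, 69.0], [431.0, 20.0, 71.0], [432.0, 25.0, 69.0]]
280 [[437.0, 14.0, 71.0], [438.0, 19.0, 72.0], [439.0, 23.0, 71.0]]
295 [[445.0, 13.0, 71.0], [445.0, 18.0, 72.0], [447.0, 22.0, 70.0]]
310 [[452.0, 11.0, 70.0], [452.0, 16.0, 72.0], [454.0, 20.0, 69.0]]
325 [[459.0, 10.0, 71.0], [460.0, 14.0, 71.0], [461.0, 19.0, 71.0]]
340 [[468.0, 8.0, 71.0], [468.0, 13.0, 71.0], [470.0, 17.0, 70.0]]
finger tip [[444.0, 39.0, 71.0], [446.0, 52.0, 70.0], [444.0, 39.0, 86.0], [447.0, 54.0, 86.0]]
before [[427.0, 19.0, 96.0], [432.0, 18.0, 97.0], [439.0, 17.0, 97.0], [447.0, 15.0, 97.0], [458.0, 13.0, 96.0], [469.0, 12.0, 96.0]]
finger [[437.0, 5.0, 109.0], [489.0, 28.0, 1.0], [438.0, 6.0, 125.0], [441.0, 29.0, 126.0], [437.0, 6.0, 158.0]]
```

```bash
python3 - <<'E'
import numpy as np,cv2
for n,cols in (("w1",((180,232),(425,480))),("w3",((290,322),(332,365)))):
    d=np.load(f"pics/{n}.npz");D=d["range_z"];M=d["mount"]
    v,u=np.mgrid[0:480,0:640]
    T=np.stack([(u-d["cx"])/d["fx"]*D,(v-d["cy"])/d["fy"]*D,D],-1)@M[:3,:3].T+M[:3,3]
    for a,b in cols:
        t=T[270:360,a:b].reshape(-1,3); dd=D[270:360,a:b].ravel(); t=t[(dd>0)&(dd<270)]
        print(n,len(t),np.round(np.percentile(t,[1,50,99],axis=0),1).tolist(),np.round(t[np.argsort(-t[:,0])[:8]],0).tolist())
    for vv in (280,284,288,292,300,310,330): print(vv,[(uu,np.round(T[vv,uu],0).tolist()) for uu in ((222,226,436) if n=="w1" else (305,312,340,346))])
E
```

```text
w1 2967 [[-74.8, -58.7, -10.7], [-45.6, -48.2, -8.6], [-15.7, -47.1, 6.8]] [[-14.0, -48.0, 5.0], [-14.0, -48.0, 0.0], [-14.0, -48.0, -6.0], [-15.0, -49.0, -8.0], [-15.0, -50.0, -10.0], [-15.0, -51.0, -10.0], [-15.0, -48.0, -1.0], [-15.0, -48.0, -8.0]]
w1 3235 [[-76.4, 46.2, -10.6], [-47.8, 47.8, -8.8], [-16.0, 57.9, 6.9]] [[-14.0, 48.0, -8.0], [-14.0, 47.0, -8.0], [-14.0, 47.0, 0.0], [-14.0, 47.0, 2.0], [-15.0, 50.0, -10.0], [-15.0, 47.0, -4.0], [-15.0, 47.0, -7.0], [-15.0, 46.0, -1.0]]
280 [(222, [201.0, -109.0, 80.0]), (226, [200.0, -105.0, 79.0]), (436, [201.0, 113.0, 80.0])]
284 [(222, [-18.0, -49.0, -10.0]), (226, [-15.0, -48.0, -9.0]), (436, [-20.0, 50.0, -10.0])]
288 [(222, [-20.0, -49.0, -9.0]), (226, [-17.0, -48.0, -7.0]), (436, [-23.0, 49.0, -10.0])]
292 [(222, [-24.0, -48.0, -8.0]), (226, [-19.0, -47.0, -6.0]), (436, [-27.0, 48.0, -10.0])]
300 [(222, [-25.0, -48.0, -5.0]), (226, [-19.0, -47.0, -2.0]), (436, [-34.0, 46.0, -9.0])]
310 [(222, [-27.0, -48.0, -1.0]), (226, [-20.0, -48.0, 3.0]), (436, [-34.0, 47.0, -4.0])]
330 [(222, [167.0, -104.0, 119.0]), (226, [172.0, -101.0
[... 634 characters left out ...]
1.0, -14.0, 20.0]), (312, [-19.0, -7.0, -10.0]), (340, [-18.0, 6.0, -10.0]), (346, [51.0, 12.0, 20.0])]
288 [(305, [-24.0, -10.0, -10.0]), (312, [-23.0, -7.0, -10.0]), (340, [-23.0, 6.0, -10.0]), (346, [-23.0, 8.0, -10.0])]
292 [(305, [-27.0, -10.0, -10.0]), (312, [-27.0, -7.0, -10.0]), (340, [-27.0, 5.0, -10.0]), (346, [-28.0, 8.0, -10.0])]
300 [(305, [-35.0, -10.0, -10.0]), (312, [-37.0, -7.0, -10.0]), (340, [-36.0, 5.0, -10.0]), (346, [-37.0, 8.0, -11.0])]
310 [(305, [-45.0, -9.0, -10.0]), (312, [-45.0, -6.0, -10.0]), (340, [-45.0, 5.0, -10.0]), (346, [-44.0, 7.0, -10.0])]
330 [(305, [-60.0, -8.0, -9.0]), (312, [-61.0, -6.0, -10.0]), (340, [-62.0, 4.0, -11.0]), (346, [-61.0, 7.0, -10.0])]
```

```bash
python3 - <<'E'
import cv2
im=cv2.imread("pics/w1.png"); cv2.imwrite("pics/w1f.png",cv2.resize(im[260:400,100:320],None,fx=3.5,fy=3.5,interpolation=cv2.INTER_CUBIC))
E
```

```text
(no output)
```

View pics/w1f.png

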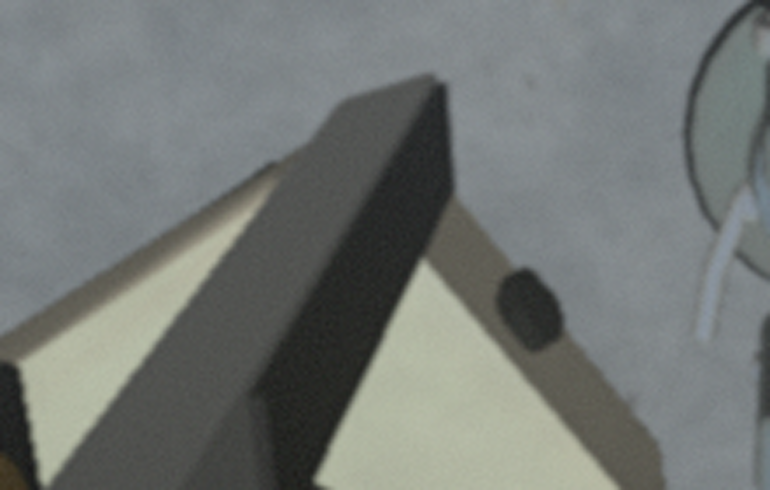

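The depth data explain the slip. In wrist-camera and tool coordinates, the fingertips sit at tool x of about -15, not +19. So the real grasp point is about 34 mm behind the reported TCP, and I only pinched the top of the handle. The crank did turn to about 2.12 rad, with the handle now at (449, 17.2, 64.4). I'll re-grip with a 34 mm correction.

Request:
jog_arm(series=[0,0,0,0,0,0.03,-1,0,0,0,0,0,0.06,1,0,0,0,-0.003,-0.014,0.06,1,0,0,0,-0.0063,-0.0278,0.06,1,0,0,0,-0.0063,-0.0278,0.06,1,0,0,0,-0.0063,-0.0278,0.05,1,0,0,0,-0.0063,-0.0278,0.02,1,0,0,0,-0.0063,-0.0278,-0.01,1,0,0,0,-0.0063,-0.0278,-0.0196,1,0,0,0,-0.0063,-0.0278,-0.0196,-1,0,0,0,-0.0063,-0.0278,-0.0196,-1,0,0,0,-0.0063,-0.0278,-0.0196,-1,0,0,0,-0.0063,-0.0278,-0.0196,-1,0,0,0,-0.0063,-0.0278,-0.0196,-1,0,0,0,-0.0063,-0.0278,-0.0196,-1,0,0,0,-0.0063,-0.0278,-0.0196,-1,0,0,0,-0.0063,-0.0278,-0.0196,-1], squeeze=25)

```text
clock: 6.72
eef_pos: [449.1, 16.6, 30.6]
eef_rot: [1.227, 1.571, 1.067]
wrist_force: [0.5, 0.3, 0.4]
finger_gap: 14.4
```

```bash
python3 - <<'E'
from cell import manip
from h import *
s,c,X=wshot(manip,"w4"); print(s['clock'],s['eef_pos'],s['finger_gap'],s['wrist_force'])
cv2.imwrite("pics/w4c.png",cv2.resize(c["color"][150:420,180:480],None,fx=2.2,fy=2.2))
E
```

```text
6.725 [449.10125079  16.63019185  30.55550055] 14.372710946971187 [0.4561528  0.31892481 0.37584219]
```

View pics/w4c.png

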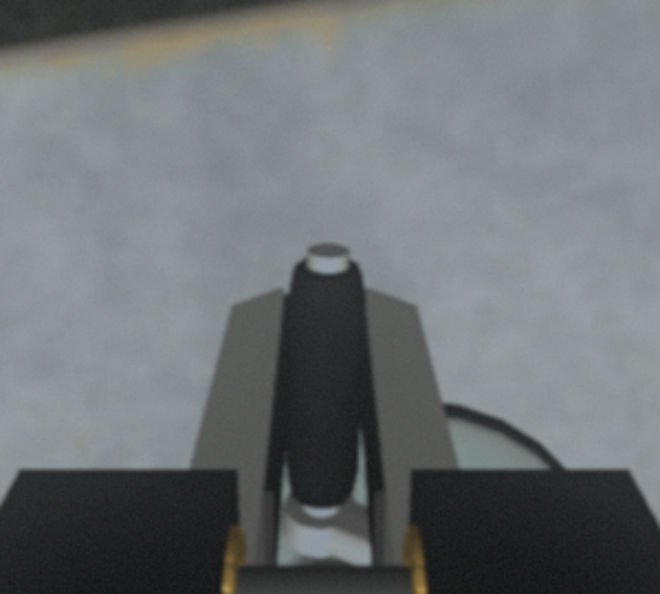

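Gap is 14.4 mm, so this is a real grip. Next, the path from 2.12 rad.

```bash
cat > arc.py <<'E'
import numpy as np,sys
t0,n=float(sys.argv[1]),int(sys.argv[2])
a=-.165;ex=np.array([np.cos(a),np.sin(a),0]);ey=np.array([-np.sin(a),np.cos(a),0]);ez=np.array([0,0,1])
f=lambda t:-30*np.sin(t)*ey+30*np.cos(t)*ez+t*5/2/np.pi*ex
for i in range(1,n+1):
    t=t0+i*.3;print(round(t,2),np.round((f(t)-f(t0))/1000,4).tolist())
E
python3 arc.py 2.12 30
```

```text
2.42 [0.0012, 0.0057, -0.0069]
2.72 [0.0027, 0.0131, -0.0117]
3.02 [0.0043, 0.0215, -0.0141]
3.32 [0.006, 0.0303, -0.0139]
3.62 [0.0076, 0.0387, -0.011]
3.92 [0.0091, 0.0458, -0.0057]
4.22 [0.0102, 0.051, 0.0015]
4.52 [0.0109, 0.054, 0.0099]
4.82 [0.0112, 0.0543, 0.0189]
5.12 [0.0111, 0.052, 0.0276]
5.42 [0.0105, 0.0473, 0.0352]
5.72 [0.0097, 0.0406, 0.041]
6.02 [0.0085, 0.0324, 0.0446]
6.32 [0.0073, 0.0236, 0.0456]
6.62 [0.0061, 0.0149, 0.044]
6.92 [0.005, 0.007, 0.0398]
7.22 [0.0042, 0.0007, 0.0334]
7.52 [0.0038, -0.0034, 0.0255]
7.82 [0.0038, -0.0051, 0.0167]
8.12 [0.0042, -0.0041, 0.0078]
8.42 [0.005, -0.0006, -0.0004]
8.72 [0.0062, 0.0052, -0.0072]
9.02 [0.0077, 0.0127, -0.0119]
9.32 [0.0093, 0.0212, -0.0142]
9.62 [0.011, 0.03, -0.0138]
9.92 [0.0127, 0.0383, -0.0107]
10.22 [0.0141, 0.0453, -0.0053]
10.52 [0.0152, 0.0505, 0.0019]
10.82 [0.0159, 0.0532, 0.0104]
11.12 [0.0162, 0.0534, 0.0194]
```

First quarter turn or so, then a force check.

Request:
jog_arm(series=[0,0,0,0.0006,0.0027,-0.0037,-1,0,0,0,0.0012,0.0057,-0.0069,-1,0,0,0,0.0027,0.0131,-0.0117,-1,0,0,0,0.0043,0.0215,-0.0141,-1,0,0,0,0.006,0.0303,-0.0139,-1,0,0,0,0.0076,0.0387,-0.011,-1,0,0,0,0.0091,0.0458,-0.0057,-1,0,0,0,0.0102,0.051,0.0015,-1], squeeze=25)

```text
clock: 7.78
eef_pos: [460.3, 68.3, 31.9]
eef_rot: [0.314, 1.569, 0.154]
wrist_force: [8.2, -2.8, -4.5]
finger_gap: 14.3
```

```bash
python3 arc.py 4.22 20
```

```text
4.52 [0.0007, 0.0029, 0.0084]
4.82 [0.001, 0.0033, 0.0174]
5.12 [0.0009, 0.001, 0.0261]
5.42 [0.0003, -0.0037, 0.0337]
5.72 [-0.0005, -0.0105, 0.0395]
6.02 [-0.0016, -0.0186, 0.0431]
6.32 [-0.0029, -0.0274, 0.0442]
6.62 [-0.0041, -0.0362, 0.0425]
6.92 [-0.0052, -0.044, 0.0383]
7.22 [-0.006, -0.0503, 0.032]
7.52 [-0.0064, -0.0545, 0.024]
7.82 [-0.0064, -0.0561, 0.0152]
8.12 [-0.006, -0.0551, 0.0063]
8.42 [-0.0052, -0.0516, -0.0019]
8.72 [-0.004, -0.0458, -0.0087]
9.02 [-0.0025, -0.0384, -0.0134]
9.32 [-0.0009, -0.0298, -0.0157]
9.62 [0.0009, -0.021, -0.0152]
9.92 [0.0025, -0.0128, -0.0122]
10.22 [0.0039, -0.0057, -0.0068]
```

Request:
jog_arm(series=[0,0,0,0.0007,0.0029,0.0084,-1,0,0,0,0.001,0.0033,0.0174,-1,0,0,0,0.0009,0.001,0.0261,-1,0,0,0,0.0003,-0.0037,0.0337,-1,0,0,0,-0.0005,-0.0105,0.0395,-1,0,0,0,-0.0016,-0.0186,0.0431,-1,0,0,0,-0.0029,-0.0274,0.0442,-1,0,0,0,-0.0041,-0.0362,0.0425,-1,0,0,0,-0.0052,-0.044,0.0383,-1,0,0,0,-0.006,-0.0503,0.032,-1], squeeze=30)

```text
clock: 9.02
eef_pos: [453.5, 17.8, 63.7]
eef_rot: [1.288, 1.57, 1.129]
wrist_force: [3.4, 8.3, -2.8]
finger_gap: 14.3
```

```bash
python3 arc.py 7.22 14
```

```text
7.52 [-0.0004, -0.0042, -0.0079]
7.82 [-0.0005, -0.0058, -0.0168]
8.12 [-0.0001, -0.0048, -0.0257]
8.42 [0.0008, -0.0013, -0.0339]
8.72 [0.002, 0.0045, -0.0406]
9.02 [0.0034, 0.012, -0.0453]
9.32 [0.0051, 0.0205, -0.0476]
9.62 [0.0068, 0.0293, -0.0472]
9.92 [0.0084, 0.0376, -0.0442]
10.22 [0.0098, 0.0446, -0.0388]
10.52 [0.0109, 0.0497, -0.0315]
10.82 [0.0116, 0.0525, -0.023]
11.12 [0.0119, 0.0527, -0.014]
11.42 [0.0118, 0.0503, -0.0054]
```

Request:
jog_arm(series=[0,0,0,-0.0004,-0.0042,-0.0079,-1,0,0,0,-0.0005,-0.0058,-0.0168,-1,0,0,0,-0.0001,-0.0048,-0.0257,-1,0,0,0,0.0008,-0.0013,-0.0339,-1,0,0,0,0.002,0.0045,-0.0406,-1,0,0,0,0.0034,0.012,-0.0453,-1,0,0,0,0.0051,0.0205,-0.0476,-1,0,0,0,0.0068,0.0293,-0.0472,-1,0,0,0,0.0084,0.0376,-0.0442,-1,0,0,0,0.0098,0.0446,-0.0388,-1,0,0,0,0.0105,0.0474,-0.0353,-1], squeeze=30)

```text
clock: 10.4
eef_pos: [464.6, 65.4, 28.7]
eef_rot: [0.154, 1.569, -0.006]
wrist_force: [7.8, -1.3, -6.1]
finger_gap: 13.8
```

Request:
jog_arm(series=[0,0,0,0.0004,0.0023,0.0038,-1,0,0,0,0.0008,0.0038,0.008,-1,0,0,0,0.001,0.0045,0.01,-1,0,0,0,0.001,0.0045,0.01,-1], squeeze=30)

```text
clock: 10.9
eef_pos: [465.3, 69.1, 37.5]
eef_rot: [-0.48, 1.57, -0.639]
wrist_force: [14.2, -3.5, -22.8]
finger_gap: 14.4
```

The handle is at z of about 71.5, which matches 10.7 rad, and the force jump shows it is at the stop. I'll release, lift and check.

Request:
jog_arm(series=[0,0,0,0,0,-0.002,1,0,0,0,0,0,-0.002,1,0,0,0,0,0,-0.002,1,0,0,0,0,0,0.02,1,0,0,0,0,0,0.06,1,0,0,0,0,0.005,0.11,1,0,0,0,-0.01,0.012,0.15,1,0,0,0,-0.015,0.012,0.162,1,0,0,0,-0.015,0.012,0.162,1])

```text
clock: 12.02
eef_pos: [449.7, 81.1, 200.7]
eef_rot: [0.173, 1.57, 0.013]
wrist_force: [-0.4, -0.5, -0.2]
finger_gap: 93.5
```

```bash
python3 - <<'E'
from cell import manip
from h import *
s,c,X=wshot(manip,"w5"); print(s['clock'],s['eef_pos'],s['eef_rot'],s['finger_gap'],s['wrist_force'])
cv2.imwrite("pics/w5c.png",cv2.resize(c["color"][185:410,230:450],None,fx=2.6,fy=2.6,interpolation=cv2.INTER_CUBIC))
E
```

```text
12.025 [449.6995832   81.12919163 200.67627228] [0.17313717 1.57012369 0.01345318] 93.54860759012222 [-0.42281773 -0.51201655 -0.23543711]
```

View pics/w5.png

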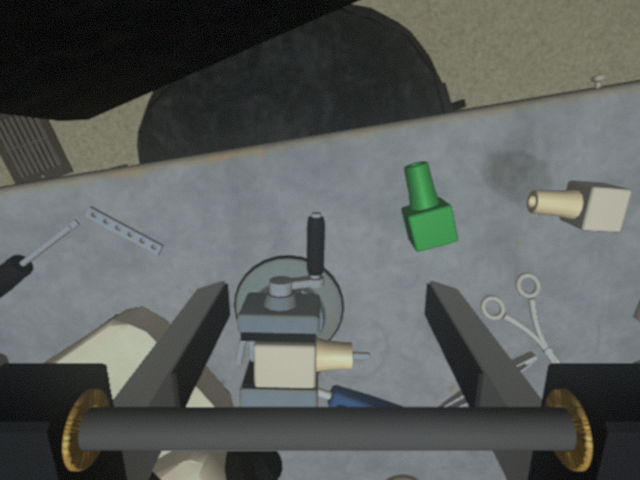

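View pics/w5c.png

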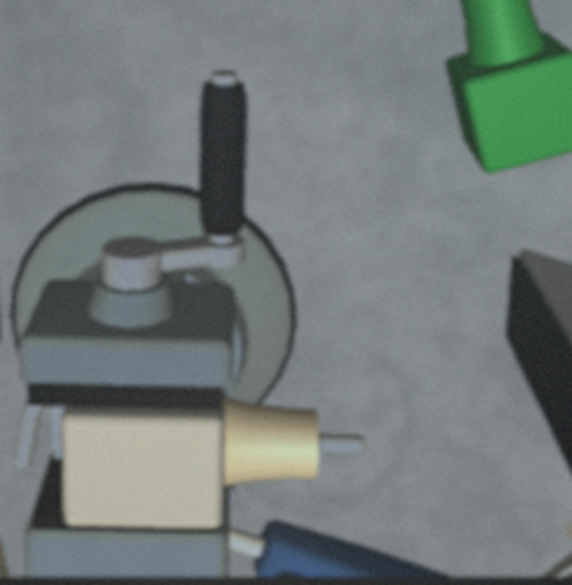

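```bash
python3 - <<'E'
import numpy as np,cv2
from h import *
d=np.load("pics/w5.npz");X=d["X"]
def px(a,b,z): return np.round(world(d,230+a/2.6,185+b/2.6,z=z),1)
for n,a,b,z in (("blk tl",64,411,110),("blk tr",222,415,110),("blk br",222,528,110),("blk bl",64,526,110),("pin root",321,442,90),("pin tip",364,441,90),("cut top far?",319,411,90),("cut bot",317,478,90)): print(n,px(a,b,z))
def reg(u0,v0,u1,v1,z0,z1):
    a=X[v0:v1,u0:u1].reshape(-1,3); return a[(a[:,2]>z0)&(a[:,2]<z1)]
def rect(n,p):
    r=cv2.minAreaRect(p[:,:2].astype(np.float32)); V=np.linalg.svd(p[:,:2]-p[:,:2].mean(0),full_matrices=False)[2]
    print(n,len(p),"rect",np.round(r[0],1),np.round(r[1],1),round(r[2],2),"mean",np.round(p.mean(0),1),"zmed",np.round(np.median(p[:,2]),1),"pca",np.round(np.arctan2(V[0,1],V[0,0]),3))
rect("blk",reg(250,335,318,390,107.5,114))
rect("shaft",reg(320,338,352,375,94,107))
rect("pin",reg(355,348,372,362,80,100))
rect("handle",reg(305,215,328,278,60,95))
# shaft ridge: for columns, find max z
ey=np.array([.164,.986]);
p=reg(318,335,372,378,80,107); s=p[:,:2]@ey
for lo in np.arange(np.floor(s.min()),s.max(),4):
    m=(s>=lo)&(s<lo+4); q=p[m]
    if len(q)>5: q2=q[q[:,2]>np.percentile(q[:,2],75)]; print(round(lo+2),len(q),np.round(q.mean(0),1),"ridge",np.round(q2.mean(0),1))
E
```

```text
blk tl [526.7  10.8 110. ]
blk tr [535.7  57.7 110. ]
blk br [575.3  50.9 110. ]
blk bl [566.7   2.2 110. ]
pin root [562.7  85.3  90. ]
pin tip [564.6  99.2  90. ]
cut top far? [551.3  86.3  90. ]
cut bot [576.   82.1  90. ]
blk 2602 rect [552.   29.3] [49.8 40.2] 79.55 mean [551.2  29.5 109.2] zmed 109.2 pca 1.392
shaft 718 rect [558.9  70.4] [25.8 23.6] 80.76 mean [557.   70.1  98.9] zmed 99.5 pca 1.296
pin 101 rect [563.8  92.3] [12.1  5.3] 79.04 mean [563.1  92.3  91.2] zmed 91.5 pca 1.364
handle 1090 rect [468.3  67.3] [15.4 55.7] 79.41 mean [466.8  67.9  74.2] zmed 74.8 pca -0.193
148 161 [552.4  58.4  98. ] ridge [557.   57.5 102.5]
152 150 [553.4  62.4  97.5] ridge [558.4  61.3 101.6]
156 120 [554.6  66.   97.2] ridge [557.7  65.4 101.2]
160 140 [555.1  69.7  97.1] ridge [559.3  69.  100.8]
164 137 [556.2  73.7  96.7] ridge [559.9  73.1 100.4]
168 132 [557.1  77.7  96.9] ridge [560.3  77.1 100.2]
172 131 [557.8  81.8  96.8] ridge [561.7  80.8 100.3]
176 32 [560.6  85.3  91.3] ridge [562.5  85.5  92.8]
180 34 [562.6  89.1  91.3] ridge [563.   88.8  92.4]
184 31 [563.1  93.   91.3] ridge [563.7  93.3  92.9]
188 29 [564.   96.6  90.9] ridge [564.9  96.2  92.3]
```

```bash
python3 - <<'E'
import numpy as np
from cell import manip
from scipy.spatial.transform import Rotation as R
X=np.load("pics/X.npy")
for v in (165,190,220,250,280,300): print(v,[np.round(X[v,u],0).tolist() for u in (60,100,120,128,135,145)])
print("shelf",[np.round(X[v,u],0).tolist() for v in (75,90,140,152,158) for u in (180,250)])
s=manip.read_state();M=R.from_euler('xyz',s['eef_rot']).as_matrix();print(np.arctan2(M[1,1],M[0,1]),s['joints'])
# loose via w5
d=np.load("pics/w5.npz");W=d["X"];import cv2
im=d["color"];cv2.imwrite("pics/w5l.png",cv2.resize(im[160:250,510:640],None,fx=5,fy=5,interpolation=2))
p=W[170:240,565:640].reshape(-1,3);p=p[(p[:,2]>37)&(p[:,2]<43)];r=cv2.minAreaRect(p[:,:2].astype(np.float32));print(len(p),r,p.mean(0))
E
```

```text
165 [[653.0, 468.0, 438.0], [701.0, 462.0, 298.0], [729.0, 456.0, 213.0], [743.0, 454.0, 171.0], [757.0, 454.0, 131.0], [776.0, 450.0, 75.0]]
190 [[613.0, 472.0, 427.0], [654.0, 466.0, 283.0], [681.0, 463.0, 188.0], [694.0, 463.0, 144.0], [705.0, 461.0, 106.0], [722.0, 458.0, 46.0]]
220 [[566.0, 479.0, 406.0], [600.0, 475.0, 254.0], [621.0, 472.0, 160.0], [630.0, 469.0, 120.0], [640.0, 469.0, 76.0], [657.0, 470.0, 4.0]]
250 [[518.0, 489.0, 380.0], [543.0, 483.0, 231.0], [560.0, 482.0, 127.0], [567.0, 480.0, 84.0], [574.0, 478.0, 45.0], [582.0, 470.0, -1.0]]
280 [[467.0, 496.0, 361.0], [486.0, 495.0, 195.0], [498.0, 496.0, 85.0], [503.0, 495.0, 39.0], [507.0, 490.0, 4.0], [506.0, 466.0, 5.0]]
300 [[464.0, 676.0, -1.0], [461.0, 575.0, 2.0], [460.0, 527.0, 0.0], [459.0, 507.0, 0.0], [458.0, 490.0, 0.0], [458.0, 466.0, -2.0]]
shelf [[646.0, 181.0, 741.0], [642.0, 102.0, 741.0], [728.0, 236.0, 543.0], [724.0, 130.0, 542.0], [648.0, 235.0, 542.0], [645.0, 130.0, 542.0], [629.0, 234.0, 545.0], [626.0, 131.0, 541.0], [816.0, 385.0, 4.0], [809.0, 206.0, 5.0]]
1.4109370662698488 [ 9.81454636e-02  8.26479338e-02  1.75713459e+00 -2.70565241e-05
  1.30281332e+00 -1.31278429e+00]
1753 ((485.44342041015625, 325.55133056640625), (37.32318878173828, 39.73971176147461), 77.37892150878906) [484.72254842 324.88720919  39.21486722]
```

View pics/w5l.png

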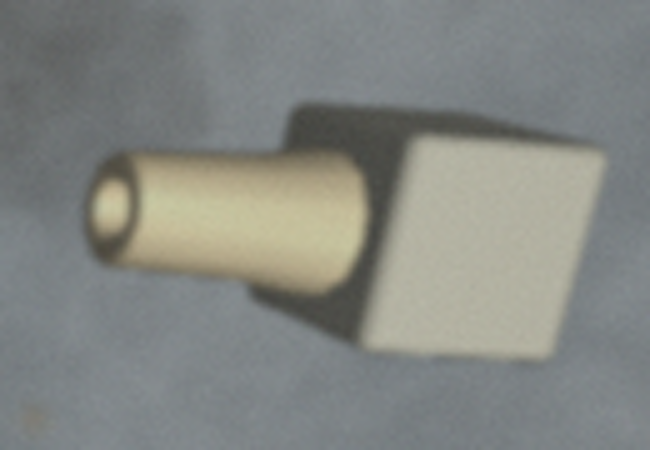

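The crop confirms the pale half and its open canal, with block centre (485.2, 325.0) and yaw -0.217. The fixed cut is at about (562.2, 84.5, 90) and the vise yaw at about -0.18. I'll move above the loose half, turning the jaws across its x sides.

Request:
jog_arm(series=[0,0,-0.15,0.002,0.015,0,1,0,0,-0.33,0.006,0.045,0,1,0,0,-0.51,0.01,0.075,0,1,0,0,-0.69,0.014,0.105,0,1,0,0,-0.87,0.018,0.135,0,1,0,0,-1.05,0.022,0.165,0,1,0,0,-1.23,0.027,0.195,0,1,0,0,-1.41,0.032,0.22,0,1,0,0,-1.56,0.0355,0.238,-0.02,1,0,0,-1.628,0.0355,0.244,-0.05,1,0,0,-1.628,0.0355,0.244,-0.09,1,0,0,-1.628,0.0355,0.244,-0.11,1,0,0,-1.628,0.0355,0.244,-0.11,1])

```text
clock: 13.7
eef_pos: [484.2, 324.3, 87.7]
eef_rot: [-0.818, 1.565, -2.606]
wrist_force: [0.5, 0.0, 0.5]
finger_gap: 94.0
```

```bash
python3 - <<'E'
from cell import manip
from h import *
s,c,X=wshot(manip,"w6");M=R.from_euler('xyz',s['eef_rot']).as_matrix(); print(s['clock'],s['eef_pos'],np.arctan2(M[1,1],M[0,1]),np.round(M[:,0],4),s['joints'])
p=X[:, 230:430].reshape(-1,3);p=p[(p[:,2]>36.5)&(p[:,2]<43)&(abs(p[:,0]-485)<40)&(abs(p[:,1]-325)<40)];r=cv2.minAreaRect(p[:,:2].astype(np.float32));print(len(p),r,p.mean(0))
E
```

```text
13.7 [484.19288365 324.29580215  87.70435008] -0.21721538810176297 [-0.0046 -0.0027 -1.    ] [ 5.27320970e-01  4.75188497e-01  1.52853475e+00 -4.86401111e-05
  1.14318117e+00  7.44549607e-01]
3464 ((485.484619140625, 326.8454284667969), (35.922218322753906, 40.01528549194336), 77.45050048828125) [485.67585458 327.68496044  39.27854716]
```

View pics/w6.png

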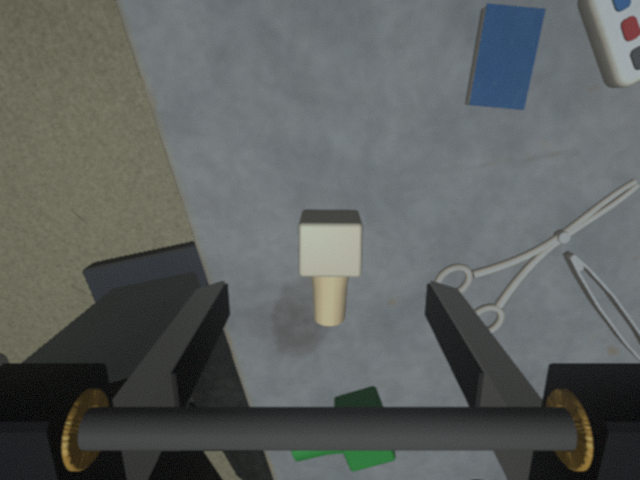

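```bash
python3 - <<'E'
import numpy as np
d=np.load("pics/w6.npz");X=d["X"]
for v,u in ((275,438),(265,455),(285,455),(278,472),(310,480),(320,500)): print(v,u,np.round(X[v,u],0))
from cell import manip
s=manip.read_state();print(s['eef_pos'],s['qd'])
a=-.217;ey=np.array([-np.sin(a),np.cos(a)]);ex=np.array([np.cos(a),np.sin(a)])
for e in (46,60,75): print(e,np.array([485.4,326])+e*ex)
E
```

```text
275 438 [556. 279.   2.]
265 455 [569. 284.   3.]
285 455 [568. 267.  -0.]
278 472 [581. 270.  -0.]
310 480 [582. 246.   5.]
320 500 [596. 234.   4.]
[484.91313918 324.75720001  89.43098849] [ 0.00075596 -0.03140956 -0.02365504  0.00036495  0.00910291  0.00173539]
46 [530.3211963  316.09615616]
60 [543.99286474 313.08194281]
75 [558.64108093 309.85242852]
```

Request:
jog_arm(series=[0,0,0,0,0.001,-0.03,1,0,0,0,0,0.001,-0.07,1,0,0,0,0,0.001,-0.09,1,0,0,0,0,0.001,-0.1,1,0,0,0,0,0.001,-0.1,1,0,0,0,0,0.001,-0.1,-1,0,0,0,0,0.001,-0.1,-1,0,0,0,0,0.001,-0.1,-1,0,0,0,0,0.001,-0.1,-1,0,0,0,0,0.001,-0.1,-1,0,0,0,0,0.001,-0.1,-1,0,0,0,0,0.001,-0.1,-1], squeeze=45)

```text
clock: 15.25
eef_pos: [485.3, 326.2, -9.2]
eef_rot: [1.984, 1.571, 0.196]
wrist_force: [-0.5, -0.3, -0.8]
finger_gap: 40.0
```

```bash
python3 - <<'E'
from cell import manip
from h import *
s,c,X=wshot(manip,"w7");M=R.from_euler('xyz',s['eef_rot']).as_matrix(); print(s['clock'],s['eef_pos'],np.arctan2(M[1,1],M[0,1]),np.round(M[:,0],4),s['finger_gap'],s['wrist_force'])
E
```

```text
15.25 [485.31336421 326.17849056  -9.24288165] -0.21701245060452914 [ 1.e-04  0.e+00 -1.e+00] 40.04804099866636 [-0.4713916  -0.30669018 -0.8299051 ]
```

View pics/w7.png

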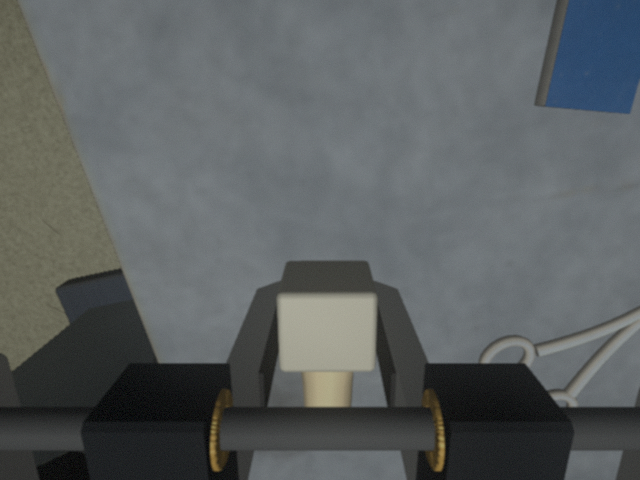

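```bash
python3 - <<'E'
import numpy as np,cv2
d=np.load("pics/w7.npz");D=d["range_z"];M=d["mount"];X=d["X"]
v,u=np.mgrid[0:480,0:640]
T=np.stack([(u-d["cx"])/d["fx"]*D,(v-d["cy"])/d["fy"]*D,D],-1)@M[:3,:3].T+M[:3,3]
sub=T[285:380,270:385].reshape(-1,3);w=X[285:380,270:385].reshape(-1,3)
m=(w[:,2]>36)&(w[:,2]<44)&(abs(sub[:,1])<20); t=sub[m]
print(m.sum(),np.round(np.percentile(t,[1,50,99],axis=0),1).tolist(), np.median(w[m],0))
print(cv2.minAreaRect(t[:,1:].astype(np.float32)))
# edges in the picture via plane at z=40 -> tool x=-49.2
for uu,vv in ((280,294),(376,294),(376,371),(280,371),(328,294),(328,371)):
    r=np.array([(uu-d["cx"])/d["fx"],(vv-d["cy"])/d["fy"],1]);w0=M[:3,:3]@r;k=(-49.2-M[0,3])/w0[0];print(uu,vv,np.round((w0*k+M[:3,3])[1:],1))
E
```

```text
8014 [[-50.2, -19.5, -18.3], [-48.6, -0.1, -2.3], [-45.9, 19.1, 16.7]] [485.48069573 328.4073256   39.35917698]
((0.0014801025390625, -0.5432033538818359), (37.02175521850586, 40.0773811340332), 89.55048370361328)
280 294 [-18.6 -18.2]
376 294 [ 18.3 -18.1]
376 371 [19.5 16.2]
280 371 [-19.8  16.2]
328 294 [ -0.1 -18.2]
328 371 [-0.1 16.2]
```

Gripped at a 40.0 mm gap. I'll lift and carry to the pre-insert pose, with the cut ends about 30 mm apart and the axis at z = 90.

Request:
jog_arm(series=[0,0,0,0,0,0.02,-1,0,0,0,0,0,0.06,-1,0,0,0,0.005,-0.008,0.095,-1,0,0,0,0.02,-0.035,0.1,-1,0,0,0.01,0.04,-0.067,0.1,-1,0,0,0.02,0.06,-0.1,0.1,-1,0,0,0.03,0.08,-0.135,0.095,-1,0,0,0.039,0.09,-0.15,0.085,-1,0,0,0.039,0.0924,-0.1558,0.075,-1,0,0,0.039,0.0924,-0.1558,0.07,-1,0,0,0.039,0.0924,-0.1558,0.07,-1,0,0,0.039,0.0924,-0.1558,0.07,-1], squeeze=45)

```text
clock: 16.8
eef_pos: [577.5, 171.1, 61.1]
eef_rot: [2.106, 1.57, 0.358]
wrist_force: [0.2, -0.3, -1.0]
finger_gap: 39.8
```

```bash
python3 - <<'E'
from cell import manip
from h import *
s,c,X=wshot(manip,"w8");M=R.from_euler('xyz',s['eef_rot']).as_matrix(); print(s['clock'],s['eef_pos'],np.arctan2(M[1,1],M[0,1]),np.round(M[:,0],4),s['finger_gap'],s['wrist_force'],s['qd'])
for n in ("top","scene"):
    c=manip.camera(n);cv2.imwrite(f"pics/{n}8.png",c["color"]);np.savez(f"pics/{n}8.npz",**c)
E
```

```text
16.8 [577.5387542  171.13098529  61.07604166] -0.17710509156315749 [ 4.e-04  1.e-04 -1.e+00] 39.82679235721719 [ 0.19840531 -0.32919832 -0.96785361] [-0.00652477 -0.00340624 -0.00152989 -0.00243172  0.00124914 -0.00164826]
```

View pics/w8.png

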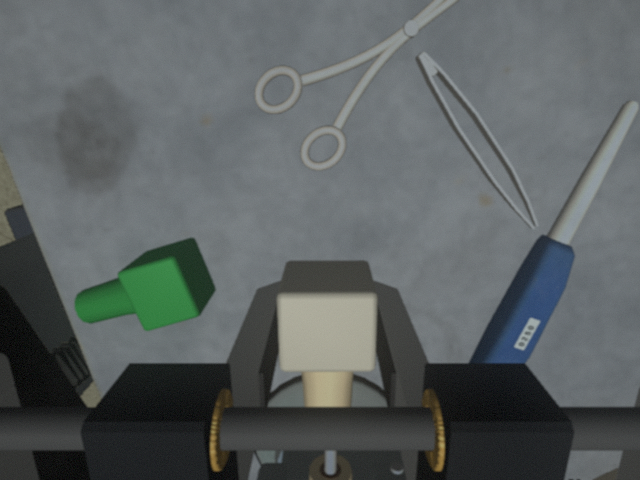

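View pics/top8.png

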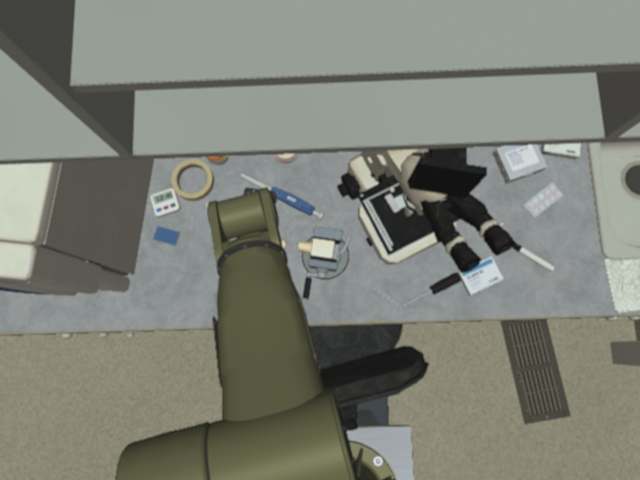

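View pics/scene8.png

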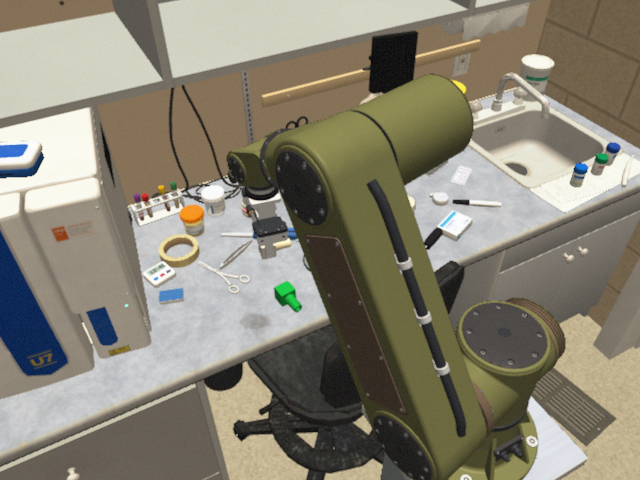

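```bash
python3 - <<'E'
import numpy as np,cv2
im=cv2.imread("pics/w8.png");cv2.imwrite("pics/w8c.png",cv2.resize(im[280:480,220:440],None,fx=3.6,fy=3,interpolation=2)[:600])
t=cv2.imread("pics/top8.png");cv2.imwrite("pics/t8c.png",cv2.resize(t[220:300,260:370],None,fx=7,fy=7,interpolation=2))
E
```

```text
(no output)
```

View pics/w8c.png

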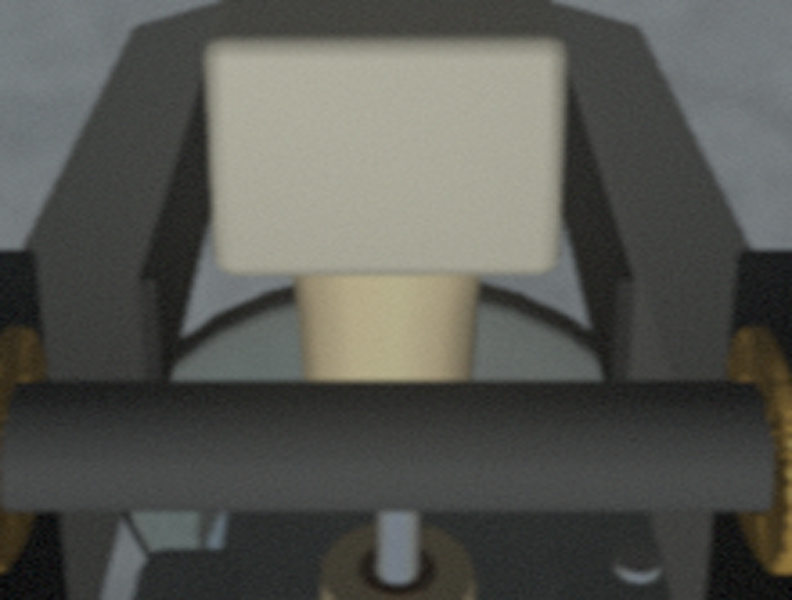

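View pics/t8c.png

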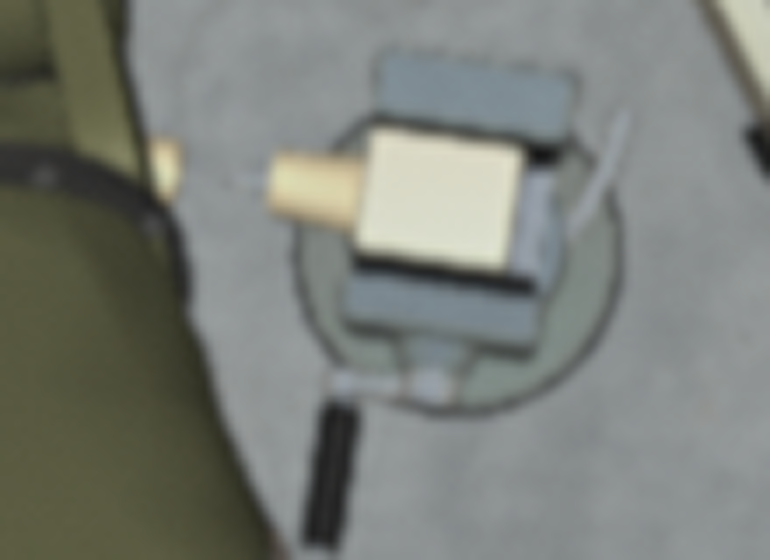

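In the wrist crop the pin (398,515) runs parallel to the loose shaft's centreline (388). It sits about 1.6 mm to the +tool-y side. The top view puts the gap at about 30 mm. I'll correct by 1.2 mm and thread on by 24 mm.

Request:
jog_arm(series=[0,0,0,0.0012,-0.0002,-0.0003,-1,0,0,0,0.0012,-0.0002,-0.0003,-1,0,0,0,0.0007,-0.0032,-0.0003,-1,0,0,0,-0.0001,-0.0077,-0.0003,-1,0,0,0,-0.0009,-0.0122,-0.0003,-1,0,0,0,-0.0017,-0.0167,-0.0003,-1,0,0,0,-0.0025,-0.0212,-0.0003,-1,0,0,0,-0.003,-0.0238,-0.0003,-1,0,0,0,-0.003,-0.0238,-0.0003,-1], squeeze=45)

```text
clock: 18.08
eef_pos: [574.7, 146.4, 60.5]
eef_rot: [-2.284, 1.571, 2.25]
wrist_force: [-0.3, -0.3, -2.4]
finger_gap: 40.0
```

```bash
python3 - <<'E'
from cell import manip
from h import *
s,c,X=wshot(manip,"w9");M=R.from_euler('xyz',s['eef_rot']).as_matrix(); print(s['clock'],s['eef_pos'],np.arctan2(M[1,1],M[0,1]),s['finger_gap'],s['wrist_force'],s['moment'])
c2=manip.camera("top");s=manip.read_state();print(s['wrist_force'])
cv2.imwrite("pics/w9c.png",np.vstack([cv2.resize(c["color"][360:480,220:440],None,fx=3.4,fy=2.4),cv2.resize(c2["color"][230:275,270:380],(748,306),interpolation=2)]))
E
```

```text
18.075 [574.66636382 146.42199534  60.46363649] -0.17822815915027676 39.995995673121065 [-0.33437493 -0.25893721 -2.37036576] [-0.02649155  0.12396522  0.0117594 ]
[-0.40407172  0.2643685  -2.03796775]
```

View pics/w9c.png

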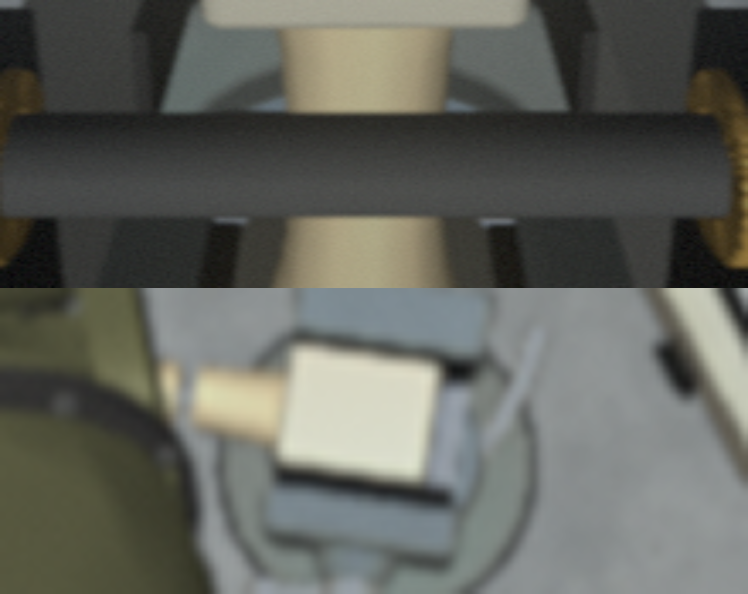

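Threaded with near-zero side force and about 5 mm of gap left. Now approaching slowly.

Request:
jog_arm(series=[0,0,0,-0.0002,-0.001,0,-1,0,0,0,-0.0004,-0.002,0,-1,0,0,0,-0.0005,-0.003,0,-1,0,0,0,-0.0007,-0.0039,0,-1,0,0,0,-0.0007,-0.0039,0,-1])

```text
clock: 18.8
eef_pos: [574.0, 142.6, 60.4]
eef_rot: [-1.746, 1.571, 2.789]
wrist_force: [0.4, -0.0, -1.2]
finger_gap: 39.9
```

Request:
jog_arm(series=[0,0,0,-0.0001,-0.0005,0,-1,0,0,0,-0.0002,-0.001,0,-1,0,0,0,-0.0002,-0.001,0,-1])

```text
clock: 19.18
eef_pos: [573.8, 141.6, 60.4]
eef_rot: [-0.964, 1.571, -2.713]
wrist_force: [0.0, -0.6, -1.0]
finger_gap: 39.4
```

Request:
jog_arm(series=[0,0,0,-0.0001,-0.0005,0,-1,0,0,0,-0.0002,-0.001,0,-1,0,0,0,-0.0002,-0.001,0,-1])

```text
clock: 19.55
eef_pos: [573.6, 140.6, 60.4]
eef_rot: [-0.527, 1.571, -2.276]
wrist_force: [-0.1, 0.1, -0.5]
finger_gap: 39.7
```

Request:
jog_arm(series=[0,0,0,-0.0001,-0.0004,0,-1,0,0,0,-0.0001,-0.0007,0,-1,0,0,0,-0.0001,-0.0007,0,-1])

```text
clock: 19.92
eef_pos: [573.5, 140.4, 60.5]
eef_rot: [2.892, 1.57, 1.143]
wrist_force: [1.0, 5.4, -1.6]
finger_gap: 39.7
```

Request:
jog_arm(series=[0,0,0,0,-0.0003,0,-1,0,0,0,-0.0001,-0.0005,0,-1,0,0,0,-0.0001,-0.0005,0,-1,0,0,0,-0.0001,-0.0005,0,-1])

```text
clock: 20.42
eef_pos: [573.6, 140.3, 60.6]
eef_rot: [2.792, 1.569, 1.044]
wrist_force: [1.9, 8.7, -2.1]
finger_gap: 40.1
```

```bash
python3 - <<'E'
from cell import manip
from h import *
s,c,X=wshot(manip,"w10");M=R.from_euler('xyz',s['eef_rot']).as_matrix(); print(s['clock'],s['eef_pos'],np.arctan2(M[1,1],M[0,1]),s['finger_gap'],s['wrist_force'],s['moment'])
c2=manip.camera("top");s=manip.read_state();print(s['wrist_force'])
cv2.imwrite("pics/w10c.png",np.vstack([cv2.resize(c["color"][360:480,220:440],None,fx=3.4,fy=2.4),cv2.resize(c2["color"][230:275,270:380],(748,306),interpolation=2)]))
E
```

```text
20.425 [573.56422281 140.31119889  60.59957324] -0.17781934932764812 40.14763679216481 [ 1.85256714  8.66497809 -2.14770259] [ 1.52047264 -0.18752251 -0.02900387]
[ 1.5076514   8.00152071 -1.17228441]
```

View pics/w10c.png

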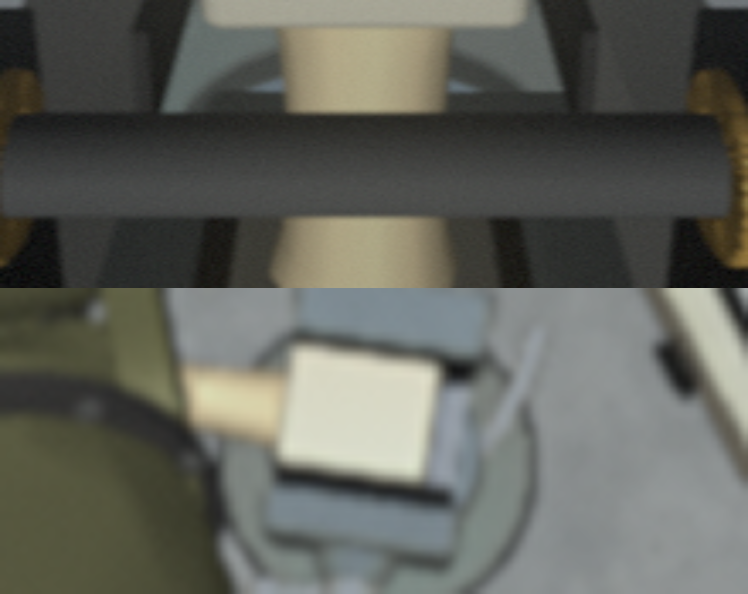

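Request:
jog_arm(series=[0,0,0,-0.0001,-0.0003,0,-1,0,0,0,-0.0001,-0.0003,0,-1,0,0,0,-0.0001,-0.0003,0,-1,0,0,0,-0.0001,-0.0003,0,-1,0,0,0,-0.0001,-0.0003,0,-1,0,0,0,-0.0001,-0.0003,0,-1,0,0,0,-0.0001,-0.0003,0,-1,0,0,0,-0.0001,-0.0003,0,-1])

```text
clock: 21.52
eef_pos: [573.5, 140.3, 60.6]
eef_rot: [2.775, 1.569, 1.027]
wrist_force: [2.2, 10.3, -1.7]
finger_gap: 39.9
```

Request:
jog_arm(series=[0,0,0,0,-0.0001,0,-1,0,0,0,0,-0.0001,0,-1,0,0,0,0,-0.0001,0,-1,0,0,0,0,-0.0001,0,-1,0,0,0,0,-0.0001,0,-1,0,0,0,0,-0.0001,0,-1])

```text
clock: 22.28
eef_pos: [573.6, 140.3, 60.6]
eef_rot: [2.783, 1.569, 1.034]
wrist_force: [2.1, 10.3, -2.4]
finger_gap: 40.0
```

```bash
python3 - <<'E'
from cell import manip
from h import *
s,c,X=wshot(manip,"w11")
for i in range(4):
    s=manip.read_state();M=R.from_euler('xyz',s['eef_rot']).as_matrix();print(s['clock'],s['eef_pos'],np.arctan2(M[1,1],M[0,1]),s['finger_gap'],s['wrist_force'],np.abs(s['qd']).max()); cc=manip.camera("top")
d=c; Mt=c["mount"];D=c["range_z"];v,u=np.mgrid[0:480,0:640]
P=X[285:380,270:385].reshape(-1,3);m=(P[:,2]>104)&(P[:,2]<116);q=P[m];A=np.c_[q[:,:2],np.ones(len(q))];k=np.linalg.lstsq(A,q[:,2],rcond=None)[0];print("top tilt",k[:2],np.median(q[:,2]),cv2.minAreaRect(q[:,:2].astype(np.float32)))
cv2.imwrite("pics/t11.png",cv2.resize(cc["color"][215:315,250:390],None,fx=5,fy=5,interpolation=2))
E
```

```text
22.325 [573.55523199 140.30021288  60.66568639] -0.1777506535795218 39.701978670789046 [ 2.57547759 10.1301272  -1.82865403] 0.0018242965180794385
22.375 [573.52997049 140.3105149   60.63193609] -0.17769470055557174 39.50937331256895 [ 2.23618065 11.65788673 -2.79872306] 0.0019999413802107963
22.425 [573.54881215 140.32443087  60.66711167] -0.1776973672188916 39.68784184325223 [ 2.52125537 11.41415424 -2.53533705] 0.0016138807564023475
22.475 [573.55439381 140.31035221  60.65767596] -0.17771767245935702 39.789157534995844 [ 2.4865826  10.94733914 -2.1500839 ] 0.0017054439805143922
top tilt [-0.00410431 -0.02400263] 109.21577666624582 ((573.1959838867188, 141.24948120117188), (36.652400970458984, 46.02735900878906), 79.89493560791016)
```

View pics/t11.png

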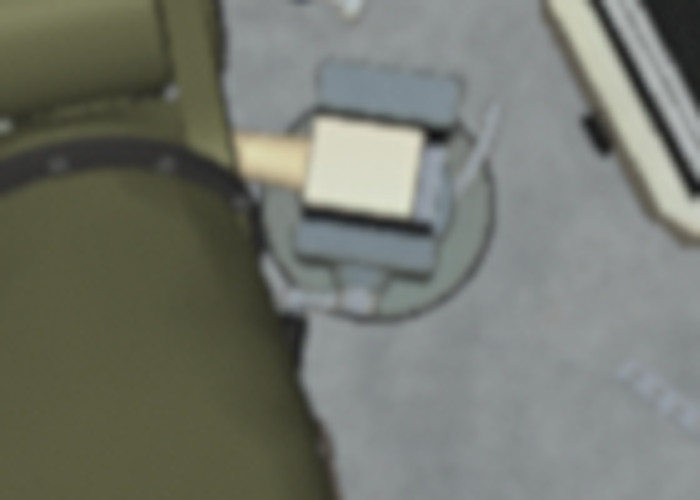

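The push is steady at about 11 N, the block tops are level with each other and nothing is moving, so I'm handing in.

```bash
python3 -c "
from cell import manip
print(manip.sign_off())"
```

```text
the job is handed in; nothing more can be done
None
```

The job is handed in: the crank is at its stop, and the loose half is on the pin, held in the gripper and pressed against the clamped half with about 11 N. The sign-off gave no verdict.

**Crank:** It was wound clockwise until the force rose to about 23 N. The handle then sat at the height expected for 10.7 rad. I could not measure the jaw clamping force directly.

**Slipped first grip:** On the first try the fingers slipped off the crank handle. The wrist camera showed the real grasp point about 34 mm behind the reported TCP, which disagrees with the given tool frame. I corrected for that and re-gripped; both later grasps held.

**Loose half:** I picked up the pale half, not the green one, by its block at a 40 mm gap. It went onto the pin with almost no side force.

**Last checks (at 22.5 s on the robot clock):**

| Check | Result |
|---|---|
| Push along the shaft | steady at about 10.4–12 N |
| Block tops | both at 109.2 mm |
| Yaw | −0.178 rad for the held half, about −0.18 for the clamped half |
| Tilt of the held block from the depth image | about 0.024 rad |
| Side offset between the shafts | about 0.5 mm in the wrist picture, about 1.4 mm from the earlier position fit |

Both offset readings are within the 3.5 mm limit. I kept clear of the other things on the bench, but did not measure their positions again at the end.

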